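# Lock the castle nut of the display stand

### The arm

A 7-joint arm with a two-finger parallel gripper is mounted at the origin on the work surface; the furniture and walls round the work are solid. World frame = base frame: x ahead of the robot, y to its left, z up, the work surface at z = 0. Lengths are in m, angles in rad, forces in N, time in s.
With the tool pointing down it reaches from about 0.425 to 0.975 m from the base axis. Payload 16.7 kg.
Tool frame: the origin (TCP) lies at the very end of the fingers, on their centre line; the grasp point (between the pads) lies 19 mm behind it (manip.grip_depth is the distance from the TCP to the grasp point, in m); z points along the fingers, y is the direction in which the jaws open and shut (so a half turn about z gives the same grasp; the last joint's range is limited). The gripper opens to 85 mm and grips with 20 to 120 N. Pads are 22 mm wide; open, the fingers measure 114 mm over their backs; the gripper's body (76 mm by 85 mm) begins 54 mm behind the grasp point. The pads swing forward as they close: fully open they stand 13 mm farther back than shut.
Start: joints at [-1.256, 0.426, 0.074, 1.606, -0.034, 1.111, -0.067], TCP at [0.303, 0.603, 0.231] pointing down, gripper open.
Joint ranges: [-2.85, 2.85], [-0.5, 2.14], [-1.23, 1.37], [0.21, 2.46], [-1.02, 4.16], [0.16, 2.05], [-2.73, 2.73]. Speed limits (rad/s): [1.89, 1.89, 2.39, 2.39, 3.01, 3.01, 3.01].

### API

Orientations are given as [roll, pitch, yaw] about the fixed x, y, z axes, in that order (R = Rz(yaw) Ry(pitch) Rx(roll)).
In Python, from plant import read_state, eyes, manip gives the robot as it stands. The module is installed in compiled form; this text tells all that it offers.
- The arm moves only by the tool servo_tool, never from a script. Its argument "commands" is a list that holds one entry, the list of rows, each a list of 5 numbers: the shift along the tool's x, y, z in cm, then the turn about the tool's z in degrees, then the finger opening in cm, from 0 to 8.54. In form: [[[tx, ty, tz, roll, grip], ...]]. A call has 1 to 5 rows; each row shifts and turns the commanded pose from where the row before left it, along the tool's axes as they then stand; what a row does not reach is not made up. A row lasts 1/12 s, in which the tool goes at most 41.7 mm and 7.16 degrees, less where a joint would pass 70% of its speed; a pose out of reach is approached as far as the arm can. A call with a gripper value outside its range is refused whole. The fingers move at their own pace and stop on an object; the grip force is fixed at half the most. Time passes only in rows, so rows that do not move let the fingers close. It gives the time, the measured TCP pose, the force and the opening at its end, in the units of the state.
- read_state(): the state, without advancing time (a new reading comes with each control period).
- eyes.camera(name): name is "scene" or "side" or "wrist"; returns a dict with "color" (420x560x3 uint8, red, green, blue), "mtx" (3x3 intrinsics, pixels), "origin" and "attitude" of the camera in the world. Camera axes: x right, y down, z forward; pixel columns grow to the right and rows downward; lengths in m; the calibration is good to about 2 mm. A picture is of the moment at which its call begins. There is no depth.
- manip.close_job(): hands the job in, once; it reports no verdict.
The state is a dict: "clock": time; "joint_positions": joint angles; "qd": joint speeds; "joint_efforts": joint torques, N m; "tool_pos": TCP position; "tool_rot": TCP orientation; "ft_force": force on the tool from outside, world axes, zero at the start; "moment": the same for the moment, N m; "opening": finger opening in m.
Only numpy, scipy, OpenCV 4.12 (cv2) and the standard library are available. Lean on these libraries where they do the work, as an engineer would, in place of code of your own. Each camera call takes 0.05 s, during which the arm holds its last target.

### The job

On the sloping display stand, turn the big six-slotted nut clockwise until it is tight on its washer, then a little further, without backing it off, to the first position where a pair of its slots lines up with the groove across the stud end. Then take the steel locking clip standing on the table and set it fully home on the nut, its blade down in the lined-up slots and groove and its bridge flat on the nut, and let go. Leave the loose goods where they stand.

Things in the scene. Friction and masses are not known exactly. Their poses are not given: they have to be found in the camera images.
- stand: Fixed steel display stand, foot plate 150 x 110 mm; origin at the centre of its underside. The stud leaves the sloping face 85 mm above the origin, square to the face, leaning 30 deg from vertical towards the stand's own -x (the robot's left). A wooden ledge lies on the upper slope, over 70 mm from the stud axis, less than 25 mm above the face.
- stud_groove (a point): Point on the stud axis, level with the nut's top (39 mm above the face). z: out along the stud axis. y: along the groove across the stud's end (8.5 mm wide, 13 mm deep; stud 23 mm thick, its end 1.5 mm below the nut's top). The groove runs along the stand's own y, up to 15 deg either side; the stud does not turn while you work.
- nut_slot_a (a point): Steel castle nut, hexagon 38 mm across flats, 30 mm high, on a washer 48 mm across (top 9 mm above the face). Six slots open at the top, 8.5 mm wide, 13 mm deep, each through the middle of a flat: three pairs. Point: centre of the nut's top. z: out along the stud axis. x: through one pair of slots (square to a pair of flats).
- nut_slot_b (a point): Same point; x through the second pair of slots, 60 deg anticlockwise from a seen onto the nut.
- nut_slot_c (a point): Same point; x through the third pair of slots, 120 deg anticlockwise from a seen onto the nut.
- nut (a joint): Turn of the nut on its thread (rad), growing clockwise seen onto the nut; 0 = tight on the washer (cannot pass 0), negative = loose. Starts 20 to 40 deg short of tight. Takes 0.06 N m to turn. The nut does not move noticeably along the stud.
- washer (a joint): Turn of tight nut and washer together (rad), growing clockwise from 0; takes a steady 0.35 N m, no spring back, stop at 1.05. Slots and groove line up 15 to 45 deg past tight, after 35 to 85 deg of turning in all (a line-up met within the first 25 deg is too early). Turning anticlockwise loosens the nut and leaves the washer.
- clip: Loose steel locking clip, about 90 g, upright on two feet (underside at z = 0, 24 mm wide, 44 mm between them: they straddle the nut). Origin: centre of its underside. y along its blade: 34 mm long, 5.5 mm thick (3.5 at the lower edge), 11 mm deep. Bridge plate 24 x 52 x 5 mm, underside at z = 14. Grip tab 8 mm thick (x), 24 wide (y), z = 19 to 53 mm. Same both ways round.
- clip_bridge (a point): Centre of the underside of the clip's bridge plate, 14 mm above the clip's origin; axes as the clip's. Fully home, it lies at the centre of the nut's top, z along the stud axis, y along the groove.
- salt_jar: Bystander: small glass salt jar, 44 mm across, 66 mm high, origin under its centre; leave alone.
- jigger: Bystander: hourglass-shaped measure, 43 mm across, 75 mm high, origin under its centre; leave alone.
- spoon: Bystander: small spoon with a pale handle, 136 mm long, lying on the table; leave alone.
Things that resemble listed ones, but are neither listed nor needed, are in the scene too. What is shaped like the clip but orange is not meant.

How it is judged:
On the way, in this order (a step that is already met when the one before it is completed fails the run):
1. the nut is tight: it has begun to drag the washer round (value of joint nut above -0.1 rad and value of joint washer above 0.04 rad).
2. the tight nut has been turned on until a pair of slots lines up with the groove (value of joint nut above -0.1 rad and angle between the x axis of any of nut_slot_a, nut_slot_b, nut_slot_c and the y axis of stud_groove, either way round below 0.1 rad), for 0.2 s.
At the end, for the whole second after the job is handed in: Nut tight (backed off < 0.1 rad), turned at least 0.15 rad past tight, a slot pair within 0.12 rad of the groove; clip at rest, bridge on the nut's top (within 3 mm along the stud, 6 mm in all), square to the stud within 0.12 rad, blade within 0.2 rad of the groove (value of joint nut above -0.1 rad and value of joint washer above 0.15 rad and angle between the x axis of any of nut_slot_a, nut_slot_b, nut_slot_c and the y axis of stud_groove, either way round below 0.12 rad and z of clip_bridge in the frame of stud_groove between -0.003 and 0.003 m and distance between clip_bridge and stud_groove below 0.006 m and angle between the z axis of clip and the z axis of stud_groove, either way round below 0.12 rad and angle between the y axis of clip and the y axis of stud_groove, either way round below 0.2 rad and linear speed of clip below 0.01 m/s); the robot touches nothing.
It fails at once if a loose bystander was moved by more than 30 mm (distance of any of salt_jar, jigger, spoon from where it was at the start of the episode above 0.03 m).
It also fails if it takes over 50 s, if anything falls off the work surface, if the arm or the gripper's body presses on something with over 40 N, if the wrist force passes 120 N, or if a joint passes its speed limit or range.

## Working session

There is one attempt and no reset: what is moved stays moved. The work goes in short steps, Python scripts to look and compute and a tool call to move; the robot and the scene stay as the last step left them, time stands still between calls to the robot, and variables do not carry over. Pictures are saved under pics/ and viewed, and the job is handed in when it is done.

Besides the shell and the picture viewer there is one more tool, called after "Call:" as name(argument=value, ...) on one line, values as JSON. servo_tool: Moves the arm, as the interface text tells. Its arguments: {"type":"object","properties":{"commands":{"type":"array"}},"required":["commands"]}

```bash
mkdir -p pics
cat > h.py <<'E'
import numpy as np, cv2
from plant import read_state, eyes, manip
from scipy.spatial.transform import Rotation as R
def snap(n,f):
    c=eyes.camera(n); cv2.imwrite('pics/'+f+'.png',c['color'][:,:,::-1]); np.savez('pics/'+f+'.npz',**{k:np.array(v) for k,v in c.items()}); return c
E
python3 - <<'E'
from h import *
print(read_state())
for n in ['scene','side','wrist']:
    c=snap(n,n+'0'); print(n,c['mtx'],c['origin'],c['attitude'])
E
```

```text
{'clock': 0.0, 'joint_positions': array([-1.25547432,  0.42677308,  0.07384179,  1.60660849, -0.03410129,
        1.11075462, -0.06709211]), 'qd': array([-0.0012335 ,  0.00045896,  0.00088377,  0.00140023, -0.00015761,
       -0.00137214,  0.00065759]), 'joint_efforts': array([-5.40623969e-04, -9.49853325e+01,  3.76108333e+00, -4.63509822e+01,
        1.93131098e-02,  1.01765088e-02, -5.76331149e-05]), 'tool_pos': array([0.30242053, 0.60301961, 0.23058225]), 'tool_rot': array([-3.14031178e+00,  9.35296368e-05,  2.67675460e+00]), 'ft_force': array([ 0.42234703, -0.63755757,  0.13007085]), 'moment': array([-0.00415736, -0.01408778, -0.02830395]), 'opening': 0.0853660908625125}
scene [[424.42681566   0.         271.06401553]
 [  0.         424.42681566 214.68768973]
 [  0.           0.           1.        ]] [ 0.42162768 -0.34537635  0.81414823] [-2.544341    0.01687606 -0.22761118]
side [[452.95391702   0.         282.92662444]
 [  0.         452.95391702 200.87107842]
 [  0.           0.           1.        ]] [1.27005823 0.64955387 0.53909248] [-1.99994999 -0.02350505  2.16099172]
wrist [[332.42272299   0.         274.47187864]
 [  0.         332.42272299 213.58564566]
 [  0.           0.           1.        ]] [0.23649749 0.6370068  0.37321397] [2.85209841e+00 2.57211098e-04 1.10649987e+00]
```

View pics/scene0.png

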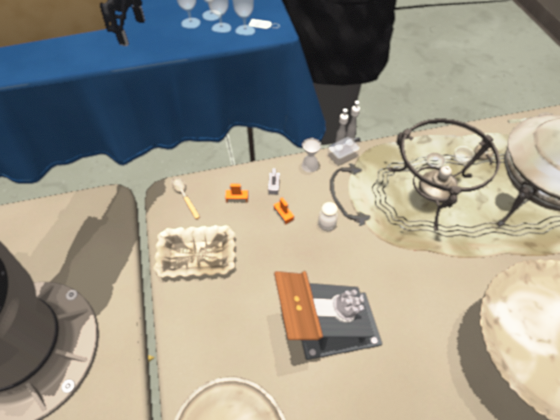

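View pics/side0.png

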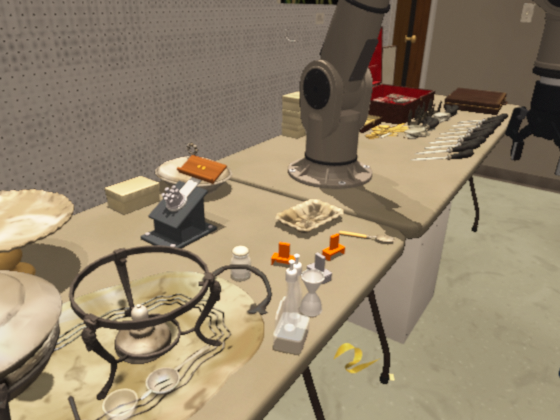

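View pics/wrist0.png

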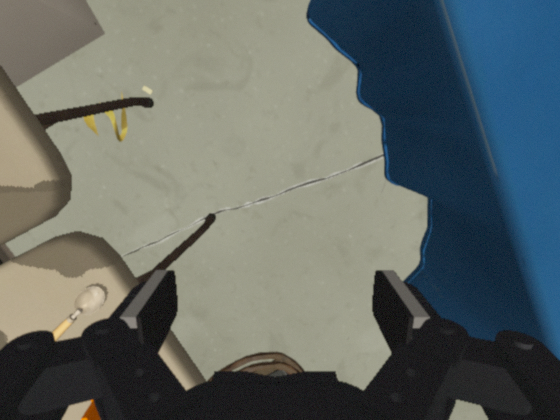

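Run:
```python
import cv2,numpy as np
a=cv2.imread('pics/scene0.png'); b=cv2.imread('pics/side0.png')
A=cv2.resize(a[265:365,265:395],None,fx=6,fy=6,interpolation=cv2.INTER_CUBIC)[:600,:780]
cv2.imwrite('pics/z1.png',A)
cv2.imwrite('pics/z2.png',cv2.resize(b[140:260,130:250],None,fx=5,fy=5,interpolation=cv2.INTER_CUBIC))
cv2.imwrite('pics/z3.png',cv2.resize(a[130:240,220:350],None,fx=5,fy=5,interpolation=cv2.INTER_CUBIC))
cv2.imwrite('pics/z4.png',cv2.resize(b[220:340,230:390],None,fx=5,fy=5,interpolation=cv2.INTER_CUBIC))
```

```text
(no output)
```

View pics/z1.png

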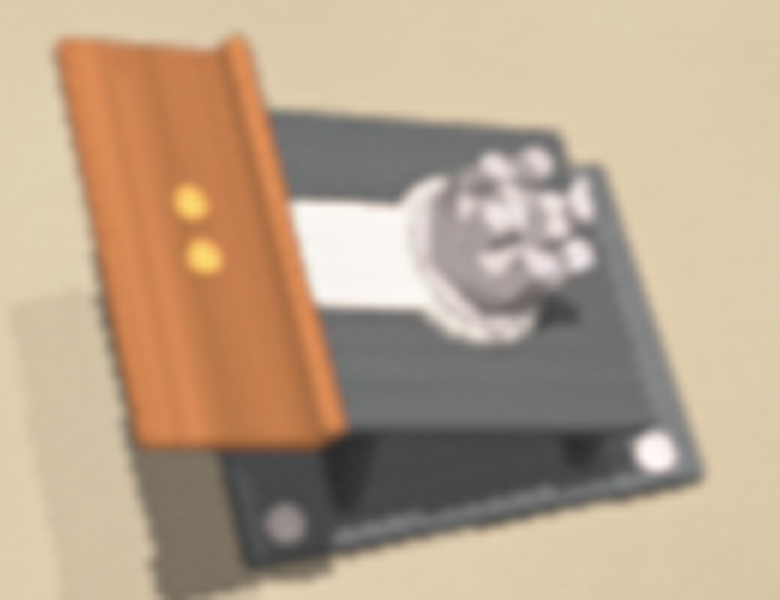

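View pics/z2.png

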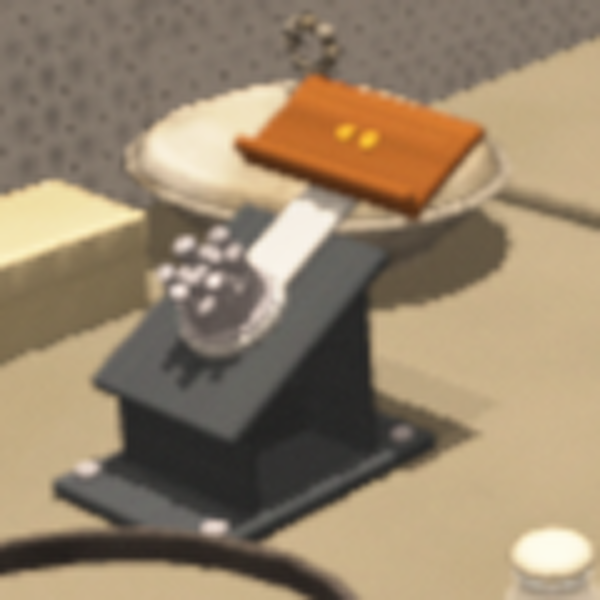

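View pics/z3.png

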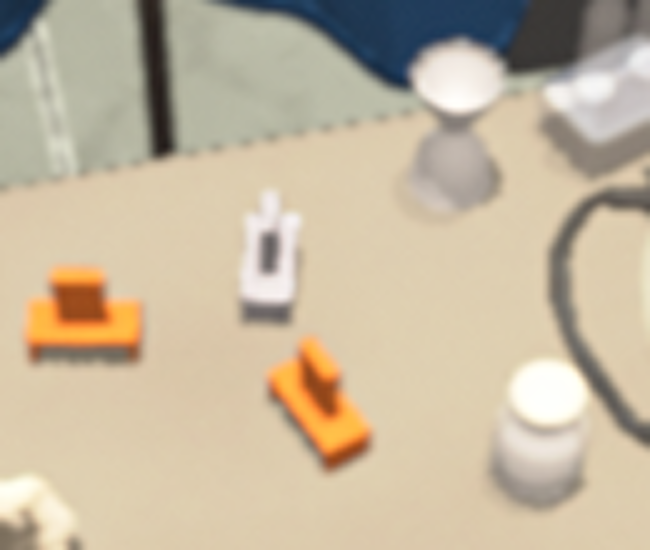

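View pics/z4.png

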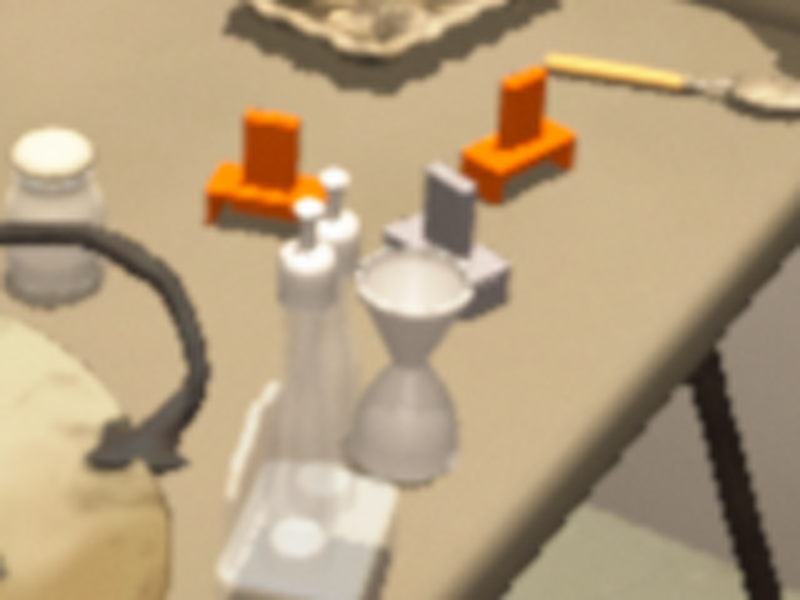

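```bash
cat >> h.py <<'E'
def ray(c,px):
    M=np.array(c['mtx']);A=R.from_euler('xyz',c['attitude']).as_matrix()
    d=A@np.linalg.inv(M)@np.array([px[0],px[1],1.0]); return np.array(c['origin']),d/np.linalg.norm(d)
def onz(c,px,z):
    o,d=ray(c,px); return o+d*(z-o[2])/d[2]
def tri(obs):
    A=np.zeros((3,3));b=np.zeros(3);rs=[ray(c,p) for c,p in obs]
    for o,d in rs:
        P=np.eye(3)-np.outer(d,d);A+=P;b+=P@o
    x=np.linalg.solve(A,b); return x,[np.linalg.norm((np.eye(3)-np.outer(d,d))@(x-o)) for o,d in rs]
def proj(c,X):
    A=R.from_euler('xyz',c['attitude']).as_matrix(); p=np.array(c['mtx'])@(A.T@(np.array(X)-c['origin'])); return p[:2]/p[2]
def load(f): return dict(np.load('pics/'+f+'.npz'))
E
python3 - <<'E'
from h import *
s=load('scene0');d=load('side0')
z=lambda x,y:(265+x/6,265+y/6); w=lambda x,y:(130+x/5,140+y/5)
for p in [(600,165),(700,475),(250,565)]: print('plate',onz(s,z(*p),.008))
for p in [(55,485),(435,435),(240,535)]: print('plate side',onz(d,w(*p),.008))
print('nut top',tri([(s,z(535,210)),(d,w(203,270))]))
print('ledge corners', tri([(s,z(340,430)),(d,w(415,210))]), tri([(s,z(245,40)),(d,w(240,145))]))
print('ledge uphill', tri([(s,z(145,445)),(d,w(485,130))]), tri([(s,z(65,40)),(d,w(315,78))]))
q=lambda x,y:(220+x/5,130+y/5); v=lambda x,y:(230+x/5,220+y/5)
print('bridge corners z19',[onz(s,q(*p),.019) for p in [(248,215),(298,215),(292,303),(242,303)]])
print('tab top', tri([(s,q(269,195)),(d,v(450,170))]))
E
```

```text
plate [ 0.67462097 -0.03988368  0.008     ]
plate [ 0.66876941 -0.14669362  0.008     ]
plate [ 0.52310972 -0.1409124   0.008     ]
plate side [ 0.67029415 -0.14120609  0.008     ]
plate side [ 0.52640274 -0.03078168  0.008     ]
plate side [ 0.65212875 -0.03749329  0.008     ]
nut top (array([ 0.6170903 , -0.08819891,  0.11418973]), [np.float64(0.0012969198597426598), np.float64(0.0012969198597423915)])
ledge corners (array([ 0.51713448, -0.10345613,  0.10178507]), [np.float64(0.04231200672188923), np.float64(0.042312006721889214)]) (array([ 0.56376945, -0.06633794,  0.17233527]), [np.float64(0.03223523947182572), np.float64(0.03223523947182563)])
ledge uphill (array([ 0.4614477 , -0.10215538,  0.12610593]), [np.float64(0.041240428543020846), np.float64(0.04124042854302074)]) (array([ 0.51274561, -0.06663612,  0.19318125]), [np.float64(0.033013698940469724), np.float64(0.033013698940469856)])
bridge corners z19 [array([0.55477167, 0.30468046, 0.019     ]), array([0.57834525, 0.2988695 , 0.019     ]), array([0.56288426, 0.24733824, 0.019     ]), array([0.53999316, 0.25295328, 0.019     ])]
tab top (array([0.56089927, 0.28034746, 0.05884598]), [np.float64(0.0011505419458809874), np.float64(0.0011505419458809046)])
```

```bash
cat >> h.py <<'E'
def taxes(yaw): return np.array([[np.cos(yaw),np.sin(yaw),0],[np.sin(yaw),-np.cos(yaw),0],[0,0,-1.0]])
def plan(p,yaw,n,p0=None,y0=None):
    s=read_state()
    p0=np.array(s['tool_pos'] if p0 is None else p0); y0=s['tool_rot'][2] if y0 is None else y0
    dy=(yaw-y0+np.pi)%(2*np.pi)-np.pi
    c=p0.copy();y=y0
    print('from',p0.round(4),round(y0,4),'t',round(s['clock'],2))
    for i in range(n):
        tgt=p0+(np.array(p)-p0)*(i+1)/n; d=(taxes(y)@(tgt-c))*100; d=d.round(2)
        r=round(np.degrees(y-(y0+dy*(i+1)/n)),1)
        c=c+taxes(y).T@d/100; y-=np.radians(r); print(list(d),r)
E
python3 - <<'E'
from h import *
s=load('scene0');d=load('side0')
z=lambda x,y:(265+x/6,265+y/6); w=lambda x,y:(130+x/5,140+y/5)
print('ledge low lip', tri([(s,z(340,430)),(d,w(240,145))]), tri([(s,z(245,40)),(d,w(415,210))]))
print('ledge uphill', tri([(s,z(145,445)),(d,w(315,78))]), tri([(s,z(65,40)),(d,w(485,130))]))
c=load('wrist0'); st=read_state()
print('cam in tool',taxes(st['tool_rot'][2])@(c['origin']-st['tool_pos']))
plan([.64,-.09,.30],0.0,22)
E
```

```text
ledge low lip (array([ 0.53809797, -0.14400946,  0.1389373 ]), [np.float64(0.0021492404032454676), np.float64(0.0021492404032455114)]) (array([ 0.54490245, -0.0243051 ,  0.13561055]), [np.float64(0.00289085841335219), np.float64(0.0028908584133520944)])
ledge uphill (array([ 0.48471822, -0.14255229,  0.15955928]), [np.float64(0.001616895161616877), np.float64(0.00161689516161679)]) (array([ 0.49153892, -0.02454554,  0.15976073]), [np.float64(0.001670694249377831), np.float64(0.0016706942493776933)])
cam in tool [ 0.07414775  0.00075365 -0.14244178]
from [0.3024 0.6031 0.2308] 2.6768 t 0.15
[np.float64(-2.78), np.float64(-2.13), np.float64(-0.31)] 7.0
[np.float64(-3.03), np.float64(-1.77), np.float64(-0.32)] 6.9
[np.float64(-3.21), np.float64(-1.4), np.float64(-0.31)] 7.0
[np.float64(-3.36), np.float64(-0.99), np.float64(-0.32)] 7.0
[np.float64(-3.46), np.float64(-0.58), np.float64(-0.31)] 7.0
[np.float64(-3.5), np.float64(-0.16), np.float64(-0.32)] 6.9
[np.float64(-3.49), np.float64(0.27), np.float64(-0.31)] 7.0
[np.float64(-3.44), np.float64(0.7), np.float64(-0.32)] 7.0
[np.float64(-3.32), np.float64(1.1), np.float64(-0.31)] 6.9
[np.float64(-3.17), np.float64(1.5), np.float64(-0.32)] 7.0
[np.float64(-2.96), np.float64(1.87), np.float64(-0.31)] 7.0
[np.float64(-2.71), np.float64(2.22), np.float64(-0.32)] 7.0
[np.float64(-2.42), np.float64(2.53), np.float64(-0.31)] 6.9
[np.float64(-2.1), np.float64(2.81), np.float64(-0.32)] 7.0
[np.float64(-1.74), np.float64(3.04), np.float64(-0.31)] 7.0
[np.float64(-1.36), np.float64(3.23), np.float64(-0.31)] 6.9
[np.float64(-0.96), np.float64(3.37), np.float64(-0.32)] 7.0
[np.float64(-0.54), np.float64(3.47), np.float64(-0.31)] 7.0
[np.float64(-0.12), np.float64(3.5), np.float64(-0.32)] 7.0
[np.float64(0.31), np.float64(3.49), np.float64(-0.31)] 6.9
[np.float64(0.73), np.float64(3.43), np.float64(-0.32)] 7.0
[np.float64(1.14), np.float64(3.31), np.float64(-0.31)] 7.0
```

Call:
servo_tool(commands=[[[-2.8,-2.1,-0.3,7,8.5],[-3.0,-1.8,-0.3,7,8.5],[-3.2,-1.4,-0.3,7,8.5],[-3.4,-1.0,-0.3,7,8.5],[-3.5,-0.6,-0.3,7,8.5]]])

```text
clock: 0.57
tool_pos: [0.3796, 0.4434, 0.2462]
tool_rot: [-3.141, -0.0, 2.06]
ft_force: [1.4, 0.1, 0.1]
opening: 0.0852
```

Call:
servo_tool(commands=[[[-3.5,-0.2,-0.3,7,8.5],[-3.5,0.3,-0.3,7,8.5],[-3.4,0.7,-0.3,7,8.5],[-3.3,1.1,-0.3,7,8.5],[-3.2,1.5,-0.3,7,8.5]]])

```text
clock: 0.98
tool_pos: [0.4556, 0.2858, 0.2614]
tool_rot: [-3.141, -0.0, 1.449]
ft_force: [0.6, 0.2, -0.7]
opening: 0.0851
```

Run:
```python
from h import *
snap('wrist','wrist1')
```

```text
(no output)
```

View pics/wrist1.png

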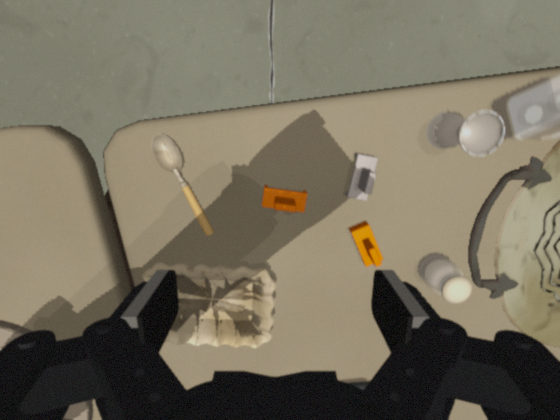

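Call:
servo_tool(commands=[[[-3.0,1.9,-0.3,7,8.5],[-2.7,2.2,-0.3,7,8.5],[-2.4,2.5,-0.3,7,8.5],[-2.1,2.8,-0.3,7,8.5],[-1.7,3.0,-0.3,7,8.5]]])

```text
clock: 1.45
tool_pos: [0.531, 0.1286, 0.2765]
tool_rot: [-3.141, -0.0, 0.839]
ft_force: [0.6, 0.8, -0.6]
opening: 0.0852
```

Call:
servo_tool(commands=[[[-1.4,3.2,-0.3,7,8.5],[-1.0,3.4,-0.3,7,8.5],[-0.5,3.5,-0.3,7,8.5],[-0.1,3.5,-0.3,7,8.5],[0.3,3.5,-0.3,7,8.5]]])

```text
clock: 1.87
tool_pos: [0.6065, -0.03, 0.2915]
tool_rot: [-3.141, -0.0, 0.228]
ft_force: [0.6, 0.1, -0.2]
opening: 0.0852
```

Call:
servo_tool(commands=[[[0.7,3.4,-0.3,7,8.5],[1.1,3.3,-0.3,7,8.5],[0,0,0,0,8.5]]])

```text
clock: 2.12
tool_pos: [0.6364, -0.0983, 0.2977]
tool_rot: [3.138, -0.001, -0.025]
ft_force: [-0.1, -0.7, -0.0]
opening: 0.0849
```

Run:
```python
from h import *
c=snap('wrist','wrist2')
print(proj(c,[.617,-.088,.1142]))
```

```text
[265.58589311 208.30098242]
```

View pics/wrist2.png

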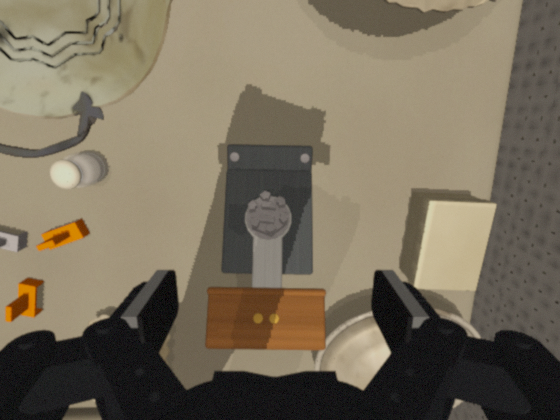

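Call:
servo_tool(commands=[[[0,-0.6,3.5,-1.5,8.5],[0,0,3.5,0,8.5],[0,0,3.5,0,8.5],[0,0,3.3,0,8.5],[0,0,0,0,8.5]]])

```text
clock: 2.58
tool_pos: [0.6321, -0.0838, 0.1534]
tool_rot: [-3.141, 0.008, 0.018]
ft_force: [-1.3, 0.4, -0.4]
opening: 0.0848
```

Run:
```python
from h import *
c=snap('wrist','wrist3')
p=proj(c,[.617,-.088,.1142]).round().astype(int); print(p, read_state()['tool_pos'],read_state()['tool_rot'])
a=c['color'][:,:,::-1]
x0=p[0]-65;y0=p[1]-50;print(x0,y0)
cv2.imwrite('pics/z5.png',cv2.resize(a[y0:y0+100,x0:x0+130],None,fx=6,fy=6,interpolation=cv2.INTER_CUBIC))
```

```text
[283 265] [ 0.63360577 -0.08459921  0.15693287] [-3.14147029  0.00541162  0.01686631]
218 215
```

View pics/z5.png

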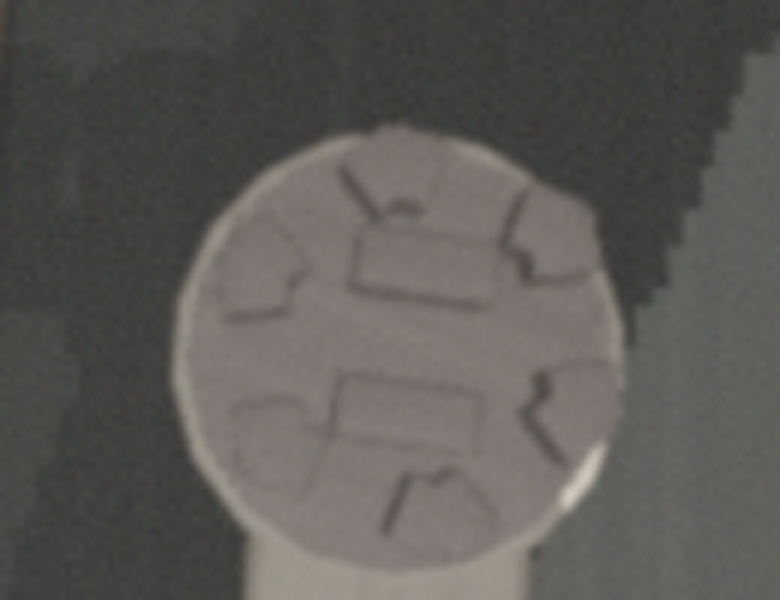

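View pics/wrist3.png

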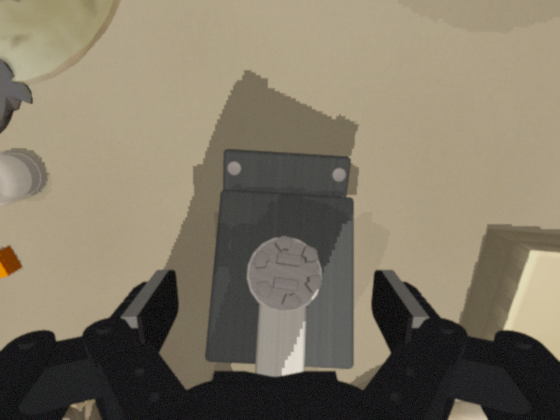

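Run:
```python
from h import *
c=load('wrist3'); a=c['color'][:,:,::-1]
g=cv2.cvtColor(a,cv2.COLOR_BGR2GRAY)[232:312,240:330]
g=cv2.resize(g,None,fx=7,fy=7,interpolation=cv2.INTER_CUBIC)
g=cv2.createCLAHE(4,(3,3)).apply(g); cv2.imwrite('pics/z6.png',g)
print(onz(c,(234,169),.008),onz(c,(339,175),.008))
```

```text
[ 0.65668222 -0.04664056  0.008     ] [ 0.65311104 -0.13818836  0.008     ]
```

View pics/z6.png

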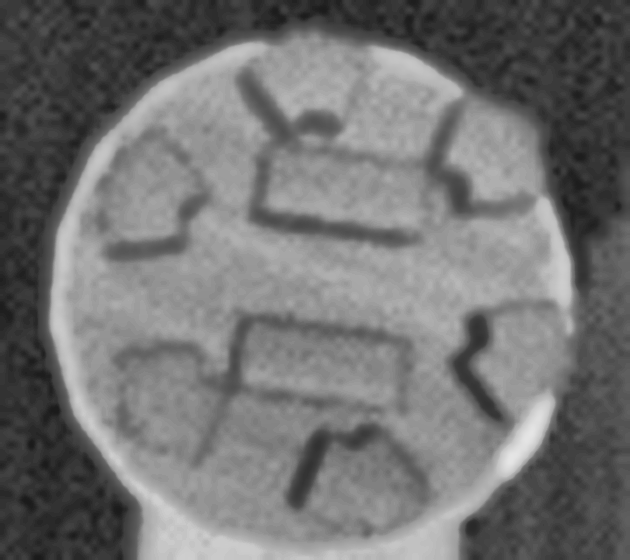

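```bash
cat >> h.py <<'E'
az=np.radians(-2.2); LEAN=np.array([np.cos(az),np.sin(az),0])
SZ=0.5*LEAN+np.array([0,0,.8660254]); SY=np.array([-np.sin(az),np.cos(az),0]) # SY: +world y side (horizontal in face)
SD=np.cross(SY,SZ) # in face
def onplane(c,px,P,n):
    o,d=ray(c,px); return o+d*((P-o)@n)/(d@n)
E
python3 - <<'E'
from h import *
c=load('wrist3'); s=load('scene0')
f=lambda x,y:(240+x/7,232+y/7)
W=np.array([.597,-.09,.085])+.009*SZ; T=np.array([.597,-.09,.085])+.039*SZ
print('pred washer px',proj(c,W),'meas',f(312,293),'SD',SD,'T',T)
w=onplane(c,f(312,293),W,SZ); print('washer',w, 'extent',[onplane(c,f(*p),W,SZ) for p in [(52,293),(572,293)]])
# merlon outer/inner corners -> centers
P=[(305,85),(490,160),(525,350),(365,480),(165,400),(155,195)]
Q=np.array([onplane(c,f(*p),T,SZ) for p in P]); m=Q.mean(0); print('merlon mean',m)
def ang(v): return np.degrees(np.arctan2(v@SD,v@SY))
# seen onto nut (looking along -SZ): ccw = right-hand about SZ: SY x? 
print(np.cross(SD,SY)@SZ)
for q in Q: print('merlon',round(ang(q-m),1),round(ang(q-m)%60,1), np.linalg.norm(q-m).round(4))
G=T-.0015*SZ
for a,b in [((250,212),(418,240)),((240,318),(408,343)),((265,150),(435,165))]:
    v=onplane(c,f(*b),G,SZ)-onplane(c,f(*a),G,SZ); print('groove',ang(v),ang(-v),np.linalg.norm(v))
print('groove center',onplane(c,f(330,277),G,SZ))
E
```

```text
pred washer px [285.2414801  272.43529067] meas (284.57142857142856, 273.85714285714283) SD [ 0.86538707 -0.03324482 -0.5       ] T [ 0.61648563 -0.09074856  0.11877499]
washer [ 0.60067663 -0.08973002  0.09327715] extent [array([ 0.60053282, -0.0647827 ,  0.09391303]), array([ 0.60082131, -0.11482711,  0.09263745])]
merlon mean [ 0.61564592 -0.0904743   0.11926552]
0.9999999934451599
merlon 78.8 18.8 0.0162
merlon 140.9 20.9 0.0165
merlon -162.0 18.0 0.0169
merlon -101.0 19.0 0.0166
merlon -38.4 21.6 0.0173
merlon 21.3 21.3 0.0165
groove -173.58008441058885 6.419915589411145 0.014406815341827988
groove -174.58726165487099 5.4127383451290365 0.014227048130675277
groove -177.98107314930428 2.0189268506957245 0.014548589163183119
groove center [ 0.61492475 -0.09017527  0.11795615]
```

Run:
```python
from h import *
print(read_state()['joint_positions'].round(3))
plan([.610,-.0903,.12],.113,3)
```

```text
[-0.502  0.544  0.74   1.786 -0.431  0.986 -1.142]
from [ 0.6336 -0.0846  0.1569] 0.0169 t 2.63
[np.float64(-0.79), np.float64(0.18), np.float64(1.23)] -1.8
[np.float64(-0.79), np.float64(0.15), np.float64(1.23)] -1.9
[np.float64(-0.8), np.float64(0.12), np.float64(1.23)] -1.8
```

Call:
servo_tool(commands=[[[-0.8,0.2,1.2,-1.8,7.5],[-0.8,0.15,1.2,-1.9,7.0],[-0.8,0.1,1.2,-1.8,7.0],[0,0,1.0,0,7.0],[0,0,0,0,7.0]]])

```text
clock: 3.05
tool_pos: [0.6118, -0.0909, 0.1136]
tool_rot: [-3.141, -0.0, 0.111]
ft_force: [-0.6, -0.2, -1.0]
opening: 0.0703
```

Run:
```python
from h import *
c=snap('wrist','wrist4'); s=read_state(); print(s['tool_pos'],s['tool_rot'],s['opening'])
```

```text
[ 0.61237132 -0.09097412  0.11426054] [-3.14129069e+00 -7.63737958e-04  1.10755616e-01] 0.06966862191374726
```

View pics/wrist4.png

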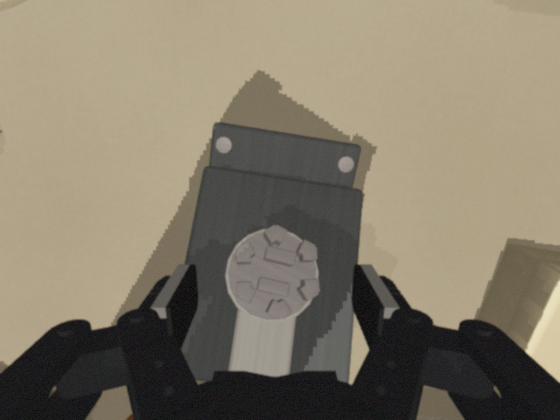

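Call:
servo_tool(commands=[[[-0.2,0,1.0,0,7.0],[0,0,0.5,0,6.0],[0,0,0,0,4.5],[0,0,0,0,3.0],[0,0,0,0,3.0]]])

```text
clock: 3.52
tool_pos: [0.6095, -0.091, 0.0985]
tool_rot: [-3.141, 0.001, 0.111]
ft_force: [-2.9, 4.0, 3.4]
opening: 0.0403
```

Call:
servo_tool(commands=[[[0,0,0,0,2.0],[0,0,0,0,2.0]]])

```text
clock: 3.68
tool_pos: [0.6095, -0.0911, 0.0985]
tool_rot: [-3.141, 0.001, 0.111]
ft_force: [-3.3, 3.9, 3.0]
opening: 0.0402
```

Run:
```python
from h import *
c=snap('wrist','wrist5'); s=read_state(); print(s)
```

```text
{'clock': 3.7333, 'joint_positions': array([-0.45363456,  0.56927616,  0.67328135,  1.8811812 , -0.46365128,
        0.85279584, -1.00350438]), 'qd': array([-0.00066162, -0.00060495, -0.00053791,  0.00033058, -0.00058206,
       -0.0003869 ,  0.00082506]), 'joint_efforts': array([ 2.24191904e+00, -8.35541868e+01,  2.06545007e+01, -3.58847845e+01,
        6.72457516e-01, -1.64498661e+00,  6.48885313e-02]), 'tool_pos': array([ 0.60954081, -0.09105961,  0.0985043 ]), 'tool_rot': array([-3.14071331e+00,  4.44323305e-04,  1.11339918e-01]), 'ft_force': array([-3.50800964,  4.58530571,  4.05498954]), 'moment': array([ 0.93334829,  0.75154359, -0.0349623 ]), 'opening': 0.04024769825121282}
```

View pics/wrist5.png

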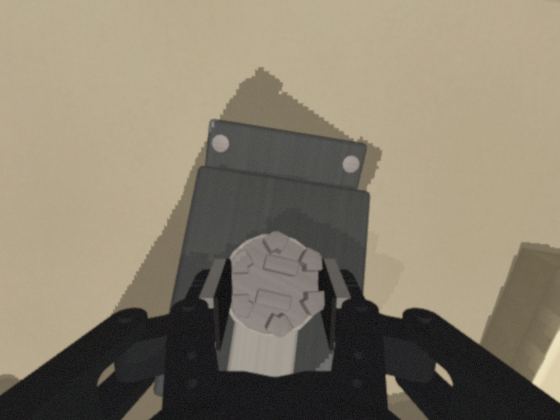

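Call:
servo_tool(commands=[[[0,0,0,5,2.0],[0,0,0,5,2.0],[0,0,0,5,2.0]]])

```text
clock: 3.98
tool_pos: [0.6101, -0.0925, 0.0988]
tool_rot: [3.14, -0.001, -0.154]
ft_force: [1.2, -0.3, 8.9]
opening: 0.0401
```

Run:
```python
from h import *
c=snap('wrist','wrist6'); s=read_state(); print({k:s[k] for k in ['tool_pos','tool_rot','ft_force','moment','opening']})
```

```text
{'tool_pos': array([ 0.61025669, -0.09255818,  0.09893573]), 'tool_rot': array([ 3.14013067e+00, -1.31866935e-03, -1.61298498e-01]), 'ft_force': array([-1.8181393 ,  0.10097176,  8.60272987]), 'moment': array([-1.39308088,  0.53187358,  0.72225361]), 'opening': 0.039937410505189154}
```

View pics/wrist6.png

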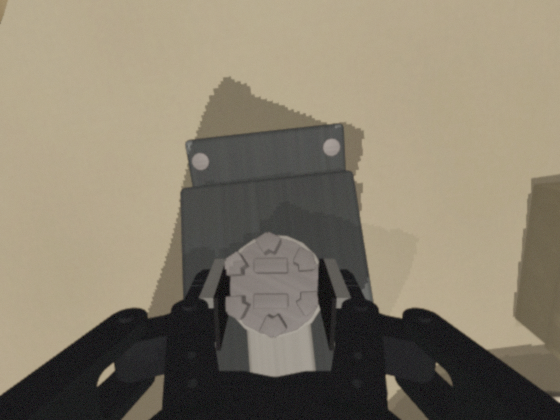

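Call:
servo_tool(commands=[[[0,0,0,5,2.0],[0,0,0,5,2.0],[0,0,0,5,2.0],[0,0,0,5,2.0],[0,0,0,0,2.0]]])

```text
clock: 4.45
tool_pos: [0.6122, -0.0943, 0.101]
tool_rot: [3.141, -0.007, -0.505]
ft_force: [1.0, -6.7, 28.8]
opening: 0.0402
```

Run:
```python
from h import *
c=snap('wrist','wrist7'); s=read_state(); print({k:s[k] for k in ['tool_pos','tool_rot','ft_force','moment','opening']})
```

```text
{'tool_pos': array([ 0.61221531, -0.09429189,  0.10100527]), 'tool_rot': array([ 3.14073224, -0.00660549, -0.50115513]), 'ft_force': array([ 1.28205781, -7.00606059, 27.36569351]), 'moment': array([-3.03258776,  0.81409468,  0.91935101]), 'opening': 0.040113188625591295}
```

View pics/wrist7.png

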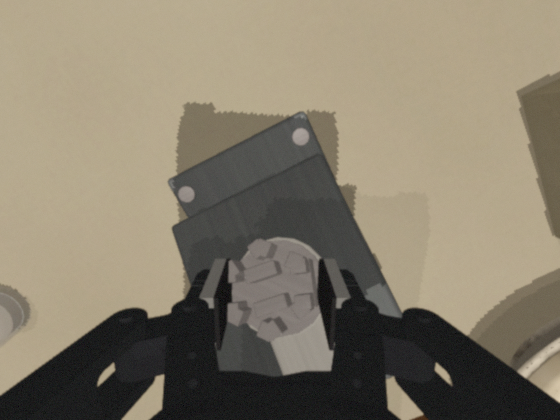

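Call:
servo_tool(commands=[[[0,0,0,0,7.0],[0,0,0,0,7.0],[0,0,0,0,7.0]]])

```text
clock: 4.75
tool_pos: [0.6096, -0.0916, 0.0983]
tool_rot: [3.141, 0.0, -0.5]
ft_force: [0.5, -0.3, 0.6]
opening: 0.0698
```

Call:
servo_tool(commands=[[[0,0,-2.0,0,7.0],[0,0,-1.0,-6,7.0],[0,0,0,-7,7.0],[0,0,0,-7,7.0],[0,0,0,-7,7.0]]])

```text
clock: 5.17
tool_pos: [0.6095, -0.0915, 0.1284]
tool_rot: [3.142, 0.0, -0.022]
ft_force: [-1.4, 0.5, 0.2]
opening: 0.0702
```

```bash
cat >> h.py <<'E'
def zoomnut(c,f,h=45,w=55,k=7):
    T=np.array([.6156,-.0905,.119]); p=proj(c,T).round().astype(int); x0,y0=p[0]-w,p[1]-h+5
    g=cv2.cvtColor(c['color'],cv2.COLOR_RGB2GRAY)[y0:y0+2*h,x0:x0+2*w]
    g=cv2.resize(g,None,fx=k,fy=k,interpolation=cv2.INTER_CUBIC); g=cv2.createCLAHE(4,(3,3)).apply(g)[:600,:800]; cv2.imwrite('pics/'+f+'.png',g); print('offset',x0,y0,k)
def ang(v): return np.degrees(np.arctan2(v@SD,v@SY))
E
python3 - <<'E'
from h import *
c=snap('wrist','wrist8'); s=read_state(); print({k:s[k] for k in ['tool_pos','tool_rot','ft_force','moment','opening']})
zoomnut(c,'z8')
E
```

```text
{'tool_pos': array([ 0.60953764, -0.09176702,  0.12849727]), 'tool_rot': array([ 3.14151652e+00, -1.78426006e-04, -1.31767596e-02]), 'ft_force': array([-0.54642729, -1.36650688,  0.30431379]), 'moment': array([-0.01872884,  0.04747833,  0.01442894]), 'opening': 0.069913583335042}
offset 220 213 7
```

View pics/z8.png

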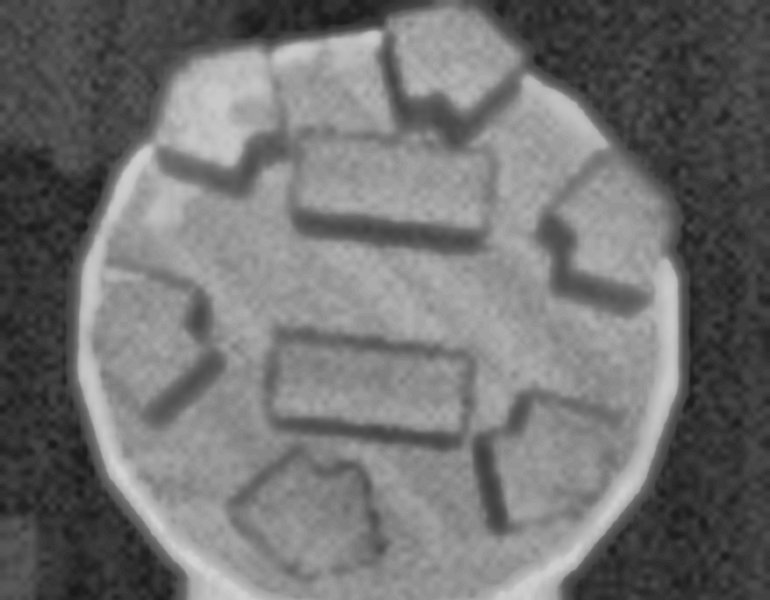

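```bash
cat >> h.py <<'E'
def nutang(c,f,P,G1):
    T=np.array([.6156,-.0905,.119])
    Q=np.array([onplane(c,f(*p),T,SZ) for p in P]); m=Q.mean(0)
    A=np.array([ang(q-m) for q in Q]); z=np.exp(1j*np.radians(A*6)).mean(); print('merlons',A.round(1),'ctr',m.round(4))
    sl=(np.degrees(np.angle(z))/6+30)%60; print('slots',sl,sl-60)
    g=[]
    for a,b in G1: v=onplane(c,f(*b),T-.0015*SZ,SZ)-onplane(c,f(*a),T-.0015*SZ,SZ); g.append((ang(v)+90)%180-90)
    print('groove',np.round(g,1),np.mean(g))
E
python3 - <<'E'
from h import *
c=load('wrist8'); f=lambda x,y:(220+x/7,213+y/7)
nutang(c,f,[(220,110),(455,72),(613,228),(555,460),(310,510),(150,335)],[((295,212),(485,235)),((278,332),(470,352)),((280,425),(460,440)),((300,133),(492,152))])
E
```

```text
merlons [  45.7  107.8  165.6 -134.9  -72.8  -13.4] ctr [ 0.6154 -0.0906  0.1191]
slots 16.33089470866402 -43.66910529133598
groove [6.  5.  3.8 4.8] 4.927167314532689
```

Run:
```python
from h import *
zoomnut(load('wrist7'),'z7')
```

```text
offset 209 248 7
```

View pics/z7.png

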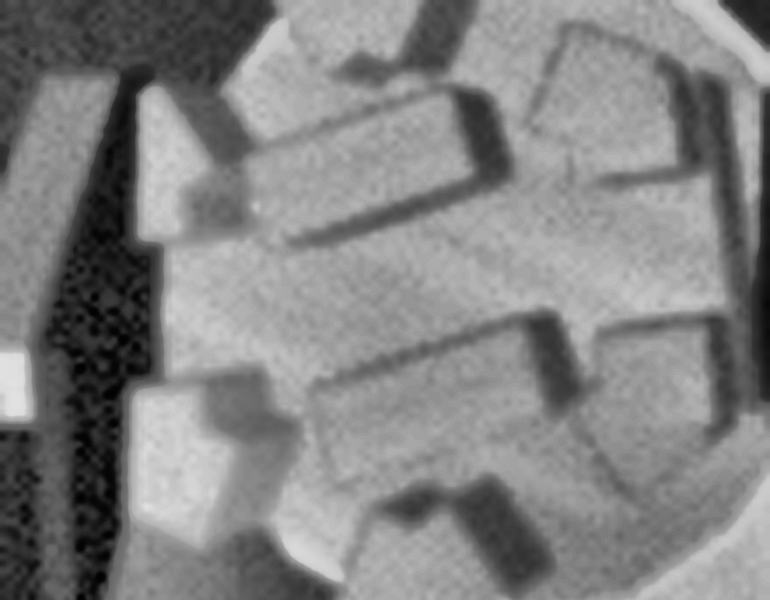

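Call:
servo_tool(commands=[[[0,-0.1,0,-7,7.0],[0,0,0,-7,7.0],[0,0,0,-7,7.0],[0,0,0,-7,7.0],[0,0,0,-7,7.0]]])

```text
clock: 5.63
tool_pos: [0.6095, -0.0907, 0.1281]
tool_rot: [-3.141, 0.0, 0.585]
ft_force: [0.4, -0.1, 0.0]
opening: 0.07
```

Call:
servo_tool(commands=[[[0,0,1.0,-1,7.0],[0,0,1.0,0,7.0],[0,0,0.6,0,7.0],[0,0,0,0,6.0]]])

```text
clock: 5.97
tool_pos: [0.6085, -0.0906, 0.1001]
tool_rot: [-3.14, 0.003, 0.596]
ft_force: [-1.0, 0.0, 0.4]
opening: 0.0605
```

Run:
```python
from h import *
c=snap('wrist','wrist9'); s=read_state(); print({k:s[k] for k in ['tool_pos','tool_rot','ft_force','moment','opening']})
```

```text
{'tool_pos': array([ 0.60888134, -0.09063416,  0.10095438]), 'tool_rot': array([-3.14062698e+00,  2.17481290e-03,  5.96729976e-01]), 'ft_force': array([-0.11731667, -0.08717353,  0.16706708]), 'moment': array([ 0.03151794, -0.00894184, -0.00071037]), 'opening': 0.05985994097129248}
```

View pics/wrist9.png

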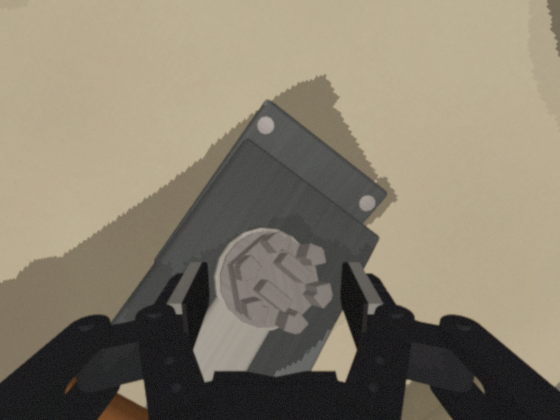

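Call:
servo_tool(commands=[[[0,0,0,0,5.0],[0,0,0,0,4.0],[0,0,0,0,3.0],[0,0,0,0,2.0]]])

```text
clock: 6.35
tool_pos: [0.6101, -0.0911, 0.103]
tool_rot: [3.141, -0.001, 0.599]
ft_force: [-0.4, -2.5, 5.7]
opening: 0.042
```

Call:
servo_tool(commands=[[[0,0,0,5,2.0],[0,0,0,5,2.0],[0,0,0,5,2.0],[0,0,0,0,2.0]]])

```text
clock: 6.68
tool_pos: [0.6117, -0.0912, 0.1045]
tool_rot: [3.14, -0.004, 0.332]
ft_force: [-2.1, -0.6, 26.4]
opening: 0.0409
```

Run:
```python
from h import *
c=snap('wrist','wrist10'); s=read_state(); print({k:s[k] for k in ['tool_pos','tool_rot','ft_force','moment','opening']})
```

```text
{'tool_pos': array([ 0.61170132, -0.09117824,  0.10453662]), 'tool_rot': array([ 3.13962741, -0.00394253,  0.33579503]), 'ft_force': array([-1.05295257, -1.36465716, 25.82119772]), 'moment': array([-0.45362187,  0.29560221,  0.07413719]), 'opening': 0.040630178312999005}
```

View pics/wrist10.png

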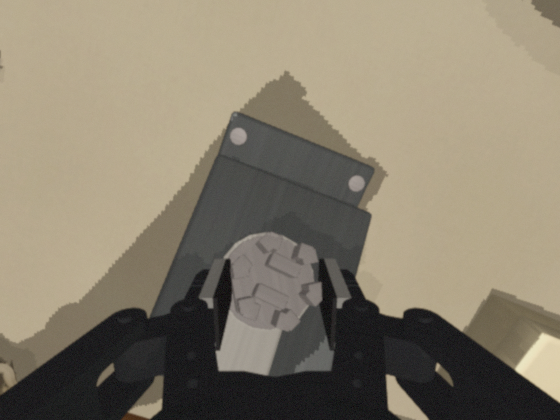

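Call:
servo_tool(commands=[[[0,0,0,5,2.0],[0,0,0,5,2.0],[0,0,0,5,2.0],[0,0,0,5,2.0],[0,0,0,0,2.0]]])

```text
clock: 7.15
tool_pos: [0.6108, -0.0916, 0.1039]
tool_rot: [3.14, -0.003, -0.017]
ft_force: [-2.4, -2.5, 19.3]
opening: 0.0396
```

Run:
```python
from h import *
c=snap('wrist','wrist11'); s=read_state(); print({k:s[k] for k in ['tool_pos','tool_rot','ft_force','moment','opening']})
zoomnut(c,'z11')
```

```text
{'tool_pos': array([ 0.61084717, -0.09157767,  0.10392259]), 'tool_rot': array([ 3.14047326e+00, -2.75306813e-03, -1.33917335e-02]), 'ft_force': array([-2.10002527, -2.88519082, 19.90910767]), 'moment': array([-1.09311003,  0.67389734,  0.1407903 ]), 'opening': 0.039490976251654944}
offset 220 239 7
```

View pics/z11.png

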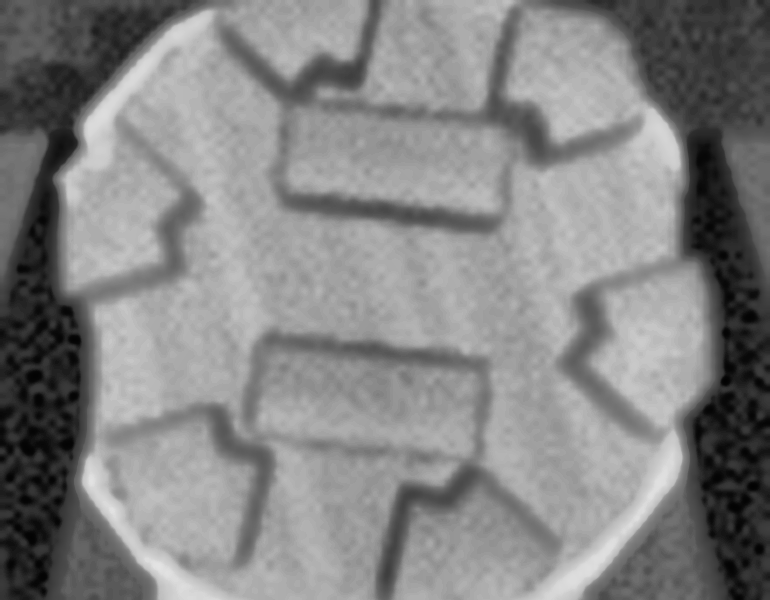

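Run:
```python
from h import *
c=load('wrist11'); f=lambda x,y:(220+x/7,239+y/7)
nutang(c,f,[(290,40),(575,75),(650,345),(470,560),(180,490),(120,225)],[((285,202),(500,225)),((265,335),(487,362))])
T=np.array([.6156,-.0905,.119])
for a,b in [((80,295),(180,270)),((590,290),(700,260)),((110,437),(205,410)),((550,158),(640,125))]:
    print('slot edge',(ang(onplane(c,f(*b),T,SZ)-onplane(c,f(*a),T,SZ))+90)%180-90)
```

```text
merlons [  68.2  132.1 -168.8 -109.3  -46.    11.7] ctr [ 0.6152 -0.0904  0.1192]
slots 41.322701712476736 -18.677298287523264
groove [4.9 5.7] 5.319480150087344
slot edge -14.96906468511628
slot edge -15.963019796657676
slot edge -16.538761392986572
slot edge -21.005289369015543
```

Call:
servo_tool(commands=[[[0,0,0,0,6.0],[0,0,0,0,6.0],[0,0,0,-5,6.0],[0,0,0.3,-5,6.0],[0,0,0.2,0,6.0]]])

```text
clock: 7.62
tool_pos: [0.6096, -0.0904, 0.0972]
tool_rot: [-3.141, -0.0, 0.168]
ft_force: [1.0, -0.3, -0.8]
opening: 0.0597
```

Run:
```python
from h import *
c=snap('wrist','wrist12'); s=read_state(); print({k:s[k] for k in ['tool_pos','tool_rot','ft_force','moment','opening']})
zoomnut(c,'z12')
```

```text
{'tool_pos': array([ 0.60941847, -0.09040646,  0.09682952]), 'tool_rot': array([-3.14095760e+00,  3.29825106e-04,  1.62205584e-01]), 'ft_force': array([-0.6058347 , -0.30195006, -0.5480455 ]), 'moment': array([-0.01143042,  0.03068622, -0.00035632]), 'opening': 0.05979648531921504}
offset 226 245 7
```

View pics/z12.png

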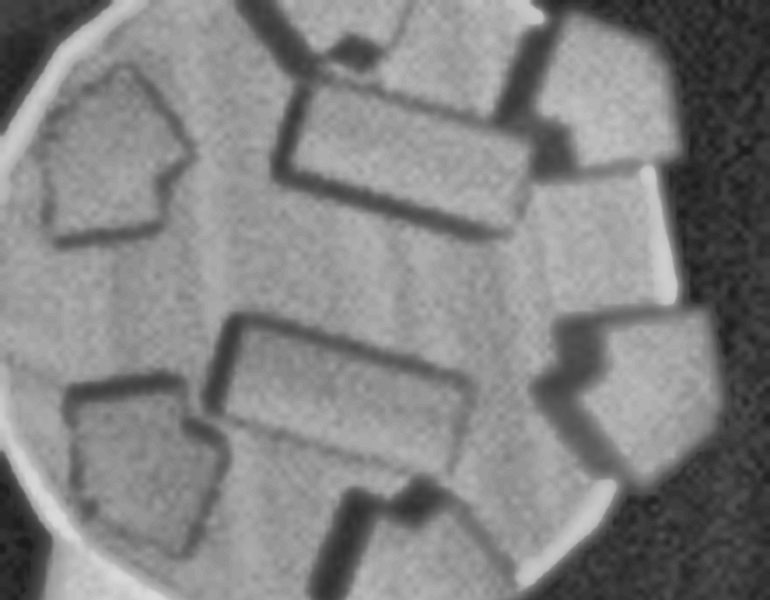

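Run:
```python
from h import *
c=load('wrist12'); f=lambda x,y:(226+x/7,245+y/7)
nutang(c,f,[(345,20),(612,95),(640,390),(420,560),(145,465),(110,155)],[((285,182),(500,235)),((240,320),(468,378))])
T=np.array([.6156,-.0905,.119])
for a,b in [((55,242),(160,228)),((70,385),(180,378)),((570,180),(680,155)),((560,318),(705,310))]:
    print('slot edge',(ang(onplane(c,f(*b),T,SZ)-onplane(c,f(*a),T,SZ))+90)%180-90)
```

```text
merlons [  71.8  132.3 -167.4 -108.3  -48.1   13.3] ctr [ 0.6156 -0.0903  0.119 ]
slots 42.265920637876405 -17.734079362123595
groove [3.  3.6] 3.27164386572359
slot edge -18.032853615091028
slot edge -13.717042308176644
slot edge -23.037398301312976
slot edge -13.35017723191163
```

Call:
servo_tool(commands=[[[0,0,0,0,4.5],[0,0,0,0,3.0],[0,0,0,0,2.0],[0,0,0,0,0.5],[0,0,0,0,0.5]]])

```text
clock: 8.08
tool_pos: [0.6096, -0.0909, 0.0977]
tool_rot: [3.141, 0.0, 0.161]
ft_force: [-2.3, -1.0, 5.7]
opening: 0.0407
```

Run:
```python
from h import *
c=snap('wrist','wrist13'); s=read_state(); print({k:s[k] for k in ['tool_pos','tool_rot','ft_force','moment','opening']})
zoomnut(c,'z13')
```

```text
{'tool_pos': array([ 0.60964845, -0.09094425,  0.09774628]), 'tool_rot': array([ 3.14145416e+00, -7.76653236e-05,  1.60882085e-01]), 'ft_force': array([-2.8554287 , -1.45669418,  7.04244217]), 'moment': array([-0.10279417,  0.61368898, -0.06242683]), 'opening': 0.041083472816085376}
offset 224 244 7
```

View pics/z13.png

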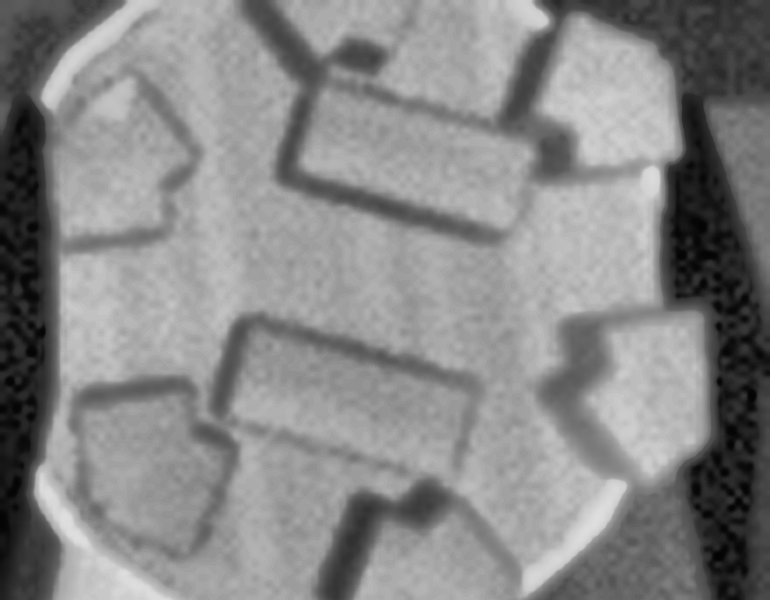

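Jaws hold the nut at slot −17°, lower than before, and Fz is small. Turning on.

Call:
servo_tool(commands=[[[0,0,0,5,0.5],[0,0,0,5,0.5],[0,0,0,5,0.5],[0,0,0,0,0.5]]])

```text
clock: 8.47
tool_pos: [0.6104, -0.0924, 0.0981]
tool_rot: [3.139, -0.002, -0.106]
ft_force: [0.3, -5.7, 10.4]
opening: 0.0406
```

Run:
```python
from h import *
c=snap('wrist','wrist14'); s=read_state(); print({k:s[k] for k in ['tool_pos','tool_rot','ft_force','moment','opening']})
zoomnut(c,'z14')
```

```text
{'tool_pos': array([ 0.61040199, -0.0922707 ,  0.09813287]), 'tool_rot': array([ 3.13883916e+00, -1.89923755e-03, -1.01565007e-01]), 'ft_force': array([-0.8335768 , -5.53957365,  8.57654104]), 'moment': array([-2.78024939,  0.24975958,  0.83900358]), 'opening': 0.0405571267491927}
offset 217 245 7
```

View pics/z14.png

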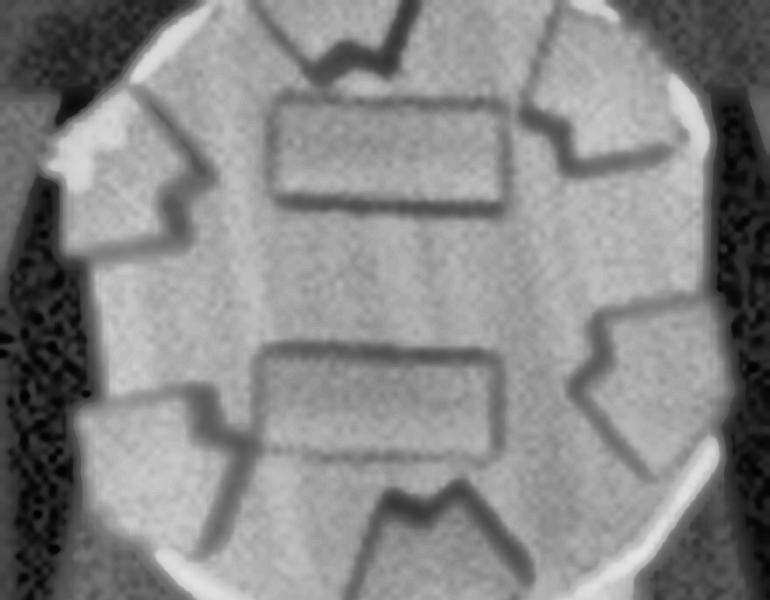

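Call:
servo_tool(commands=[[[0,0,0,5,0.5],[0,0,0,5,0.5],[0,0,0,0,0.5]]])

```text
clock: 8.77
tool_pos: [0.6123, -0.0931, 0.0993]
tool_rot: [3.139, -0.007, -0.28]
ft_force: [7.2, -8.1, 16.3]
opening: 0.0406
```

Run:
```python
from h import *
c=load('wrist14'); f=lambda x,y:(217+x/7,245+y/7)
nutang(c,f,[(340,20),(605,85),(665,380),(440,570),(160,470),(125,185)],[((280,202),(500,208)),((265,348),(495,355))])
c=snap('wrist','wrist15'); s=read_state(); print({k:s[k] for k in ['tool_pos','tool_rot','ft_force','moment','opening']})
zoomnut(c,'z15')
```

```text
merlons [  82.5  141.8 -157.3  -97.   -35.6   23. ] ctr [ 0.6154 -0.0908  0.1191]
slots 52.90915413292714 -7.090845867072858
groove [5.  5.1] 5.03286042561497
{'tool_pos': array([ 0.61228689, -0.09303182,  0.09929036]), 'tool_rot': array([ 3.13917457, -0.00651943, -0.27641052]), 'ft_force': array([ 6.1637652 , -9.47890484, 14.50226421]), 'moment': array([-3.35707628, -1.04421751,  0.752892  ]), 'opening': 0.040370572447224244}
offset 214 248 7
```

View pics/z15.png

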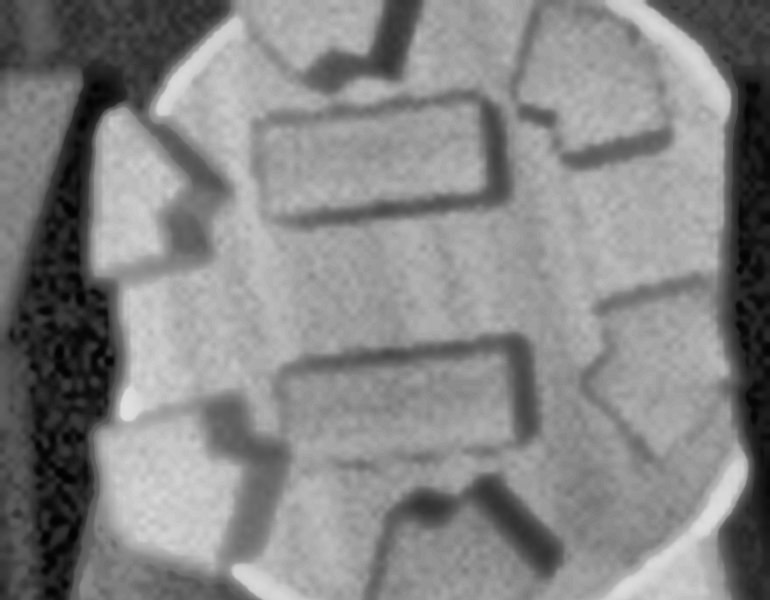

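Call:
servo_tool(commands=[[[0,0,0,5,0.5],[0,0,0,5,0.5],[0,0,0,0,0.5]]])

```text
clock: 9.07
tool_pos: [0.6126, -0.0942, 0.1]
tool_rot: [3.14, -0.008, -0.455]
ft_force: [5.3, -11.4, 26.4]
opening: 0.0406
```

Run:
```python
from h import *
c=load('wrist15'); f=lambda x,y:(214+x/7,248+y/7)
nutang(c,f,[(330,20),(600,85),(665,375),(460,560),(175,480),(145,200)],[((285,220),(490,202)),((290,365),(510,343))])
c=snap('wrist','wrist16'); s=read_state(); print({k:s[k] for k in ['tool_pos','tool_rot','ft_force','moment','opening']})
zoomnut(c,'z16')
```

```text
merlons [  87.8  149.1 -149.7  -91.9  -29.    30. ] ctr [ 0.6154 -0.0911  0.1191]
slots 59.38940635323985 -0.6105936467601509
groove [7.4 6.4] 6.947991529582069
{'tool_pos': array([ 0.61260125, -0.09417302,  0.10003349]), 'tool_rot': array([ 3.13953488, -0.00824843, -0.45099125]), 'ft_force': array([  5.85345807, -11.93196877,  25.3038817 ]), 'moment': array([-4.54808513, -0.16197703,  1.12780922]), 'opening': 0.04072742930313159}
offset 210 250 7
```

View pics/z16.png

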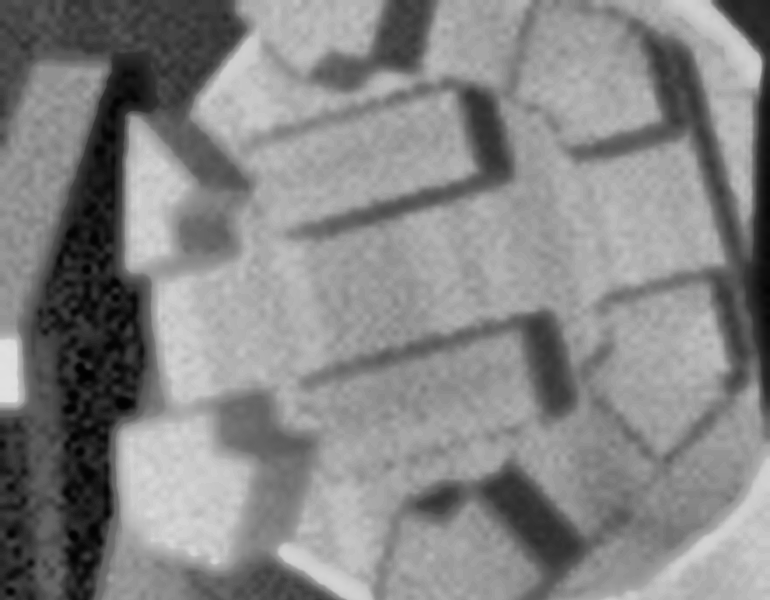

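Run:
```python
from h import *
c=load('wrist16'); f=lambda x,y:(210+x/7,250+y/7)
nutang(c,f,[(325,25),(590,85),(665,360),(480,545),(190,490),(165,210)],[((295,238),(500,180)),((305,382),(520,318))])
```

```text
merlons [  93.8  156.1 -143.8  -87.2  -22.5   37.1] ctr [ 0.6151 -0.0912  0.1193]
slots 5.594809250636839 -54.40519074936316
groove [5.9 4.7] 5.3085265335443665
```

Call:
servo_tool(commands=[[[0,0,0,0,0.5],[0,0,0,0,6.5],[0,0,0,0,7.0],[0,0,0,0,7.0],[0,0,-2.0,0,7.0]]])

```text
clock: 9.53
tool_pos: [0.6077, -0.0898, 0.1145]
tool_rot: [3.14, 0.005, -0.448]
ft_force: [-0.7, -0.2, 0.1]
opening: 0.0698
```

Call:
servo_tool(commands=[[[0,0,-2.0,-7,8.5],[0,0,-2,-7,8.5],[0.5,0,0,-7,8.5],[0,0,0,-7,8.5],[0,0,0,0,8.5]]])

```text
clock: 9.95
tool_pos: [0.6145, -0.0915, 0.1576]
tool_rot: [-3.141, -0.0, 0.047]
ft_force: [0.1, 0.6, -0.2]
opening: 0.0854
```

Run:
```python
from h import *
c=snap('wrist','wrist17'); s=read_state(); print({k:s[k] for k in ['clock','tool_pos','tool_rot','ft_force','moment','opening']})
zoomnut(c,'z17')
```

```text
{'clock': 10.0, 'tool_pos': array([ 0.6142324 , -0.09150545,  0.15722021]), 'tool_rot': array([-3.14074379e+00,  3.15479022e-04,  3.89542563e-02]), 'ft_force': array([ 0.20507701,  0.11406886, -0.32891365]), 'moment': array([-0.00380663, -0.00480272, -0.05283485]), 'opening': 0.08491181908630747}
offset 220 201 7
```

View pics/z17.png

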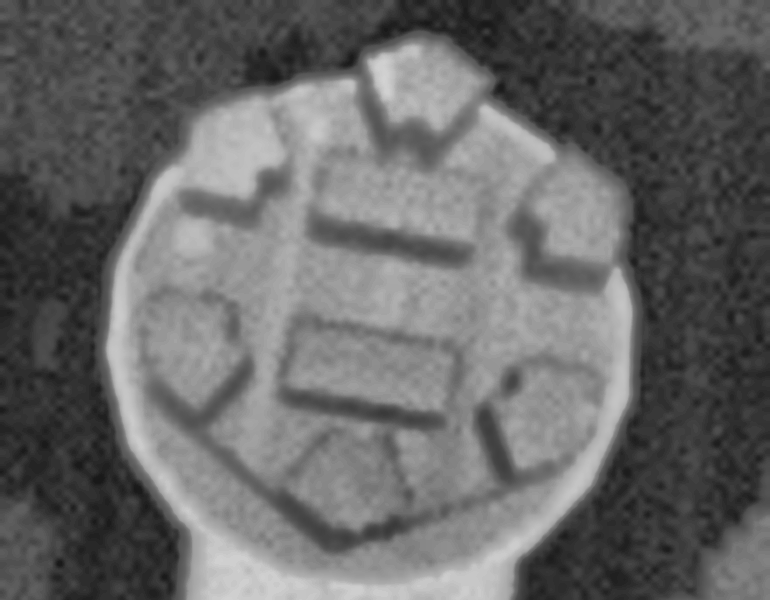

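Run:
```python
from h import *
c=load('wrist17'); f=lambda x,y:(220+x/7,201+y/7)
nutang(c,f,[(235,148),(425,90),(578,215),(548,405),(350,482),(193,345)],[((312,222),(470,253)),((300,320),(460,345)),((282,395),(440,422)),((318,160),(480,180))])
# clip from wrist1
c=load('wrist1'); g=c['color'][:,:,::-1]
cv2.imwrite('pics/z1b.png',cv2.resize(g[140:220,330:400],None,fx=7,fy=7,interpolation=cv2.INTER_CUBIC))
```

```text
merlons [  36.1   96.6  156.6 -146.   -83.6  -23.4] ctr [ 0.6157 -0.0906  0.119 ]
slots 6.054504410128221 -53.94549558987178
groove [6.5 4.3 5.1 2.4] 4.578899600541966
```

View pics/z1b.png

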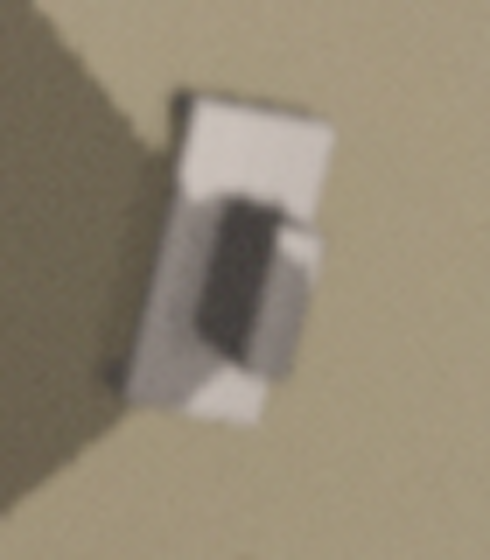

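Run:
```python
from h import *
c=load('wrist1'); f=lambda x,y:(330+x/7,140+y/7)
C=np.array([onz(c,f(*p),.019) for p in [(193,98),(334,125),(262,425),(125,400)]]); print(C.round(4),C.mean(0))
d=C[0]+C[1]-C[2]-C[3]; print('y axis ang from +y toward +x deg',np.degrees(np.arctan2(d[0],d[1])))
plan([.545,.275,.18],-.27,10)
print(read_state()['joint_positions'])
```

```text
[[0.5528 0.305  0.019 ]
 [0.5756 0.2978 0.019 ]
 [0.5617 0.2482 0.019 ]
 [0.5387 0.2555 0.019 ]] [0.55718962 0.27662342 0.019     ]
y axis ang from +y toward +x deg 15.735531065364507
from [ 0.6142 -0.0915  0.1572] 0.039 t 10.0
[np.float64(-0.55), np.float64(-3.69), np.float64(-0.23)] 1.8
[np.float64(-0.66), np.float64(-3.67), np.float64(-0.23)] 1.7
[np.float64(-0.78), np.float64(-3.65), np.float64(-0.22)] 1.8
[np.float64(-0.88), np.float64(-3.62), np.float64(-0.23)] 1.8
[np.float64(-1.01), np.float64(-3.59), np.float64(-0.23)] 1.8
[np.float64(-1.11), np.float64(-3.56), np.float64(-0.23)] 1.7
[np.float64(-1.22), np.float64(-3.53), np.float64(-0.22)] 1.8
[np.float64(-1.33), np.float64(-3.48), np.float64(-0.23)] 1.8
[np.float64(-1.43), np.float64(-3.45), np.float64(-0.23)] 1.7
[np.float64(-1.54), np.float64(-3.39), np.float64(-0.23)] 1.8
[-0.51680597  0.51679883  0.76233254  1.83284515 -0.42916603  0.96449981
 -1.10050648]
```

Call:
servo_tool(commands=[[[-0.55,-3.7,-1.0,1.8,8.5],[-0.65,-3.7,-1.0,1.7,8.5],[-0.8,-3.65,-0.3,1.8,8.5],[-0.9,-3.6,0,1.8,8.5],[-1.0,-3.6,0,1.8,8.5]]])

```text
clock: 10.42
tool_pos: [0.5783, 0.0934, 0.1801]
tool_rot: [-3.142, 0.001, -0.122]
ft_force: [0.3, 0.1, -0.3]
opening: 0.0851
```

Call:
servo_tool(commands=[[[-1.1,-3.55,0,1.7,8.5],[-1.2,-3.5,0,1.8,8.5],[-1.3,-3.5,0,1.8,8.5],[-1.4,-3.45,0,1.7,8.5],[-1.5,-3.4,0,1.8,8.5]]])

```text
clock: 10.83
tool_pos: [0.5444, 0.2764, 0.1799]
tool_rot: [3.141, 0.001, -0.275]
ft_force: [0.9, 0.3, 0.9]
opening: 0.0849
```

Run:
```python
from h import *
c=snap('wrist','wrist18'); s=read_state(); print({k:s[k] for k in ['clock','tool_pos','tool_rot','joint_positions']})
p=proj(c,[.557,.2766,.03]).astype(int);print(p)
x0,y0=p[0]-50,p[1]-40;print(x0,y0)
cv2.imwrite('pics/z18.png',cv2.resize(c['color'][y0:y0+85,x0:x0+110,::-1],None,fx=7,fy=7,interpolation=cv2.INTER_CUBIC))
```

```text
{'clock': 10.8833, 'tool_pos': array([0.54237566, 0.28503433, 0.17909845]), 'tool_rot': array([-3.14058063e+00,  2.51789176e-03, -2.69060632e-01]), 'joint_positions': array([-1.21701341,  0.50302869,  0.85435144,  1.83607586, -0.44729479,
        1.00786796, -2.01729331])}
[271 183]
221 143
```

View pics/z18.png

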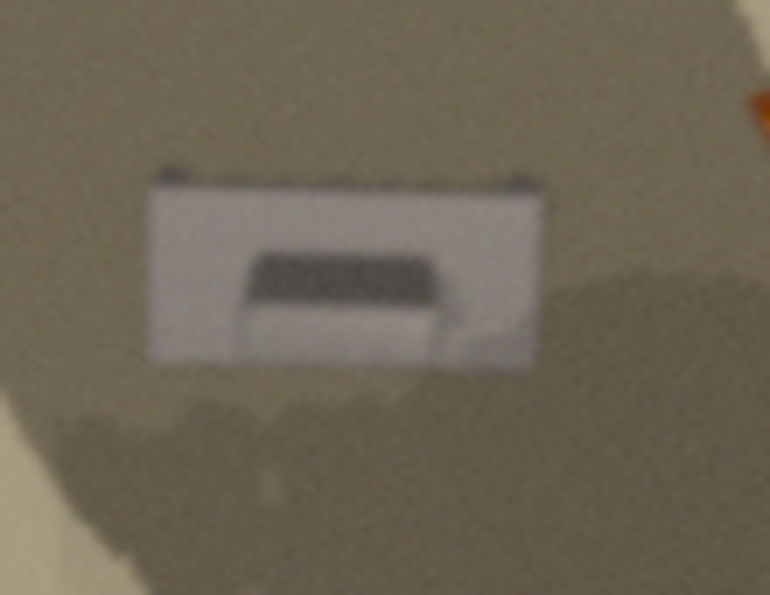

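View pics/wrist18.png

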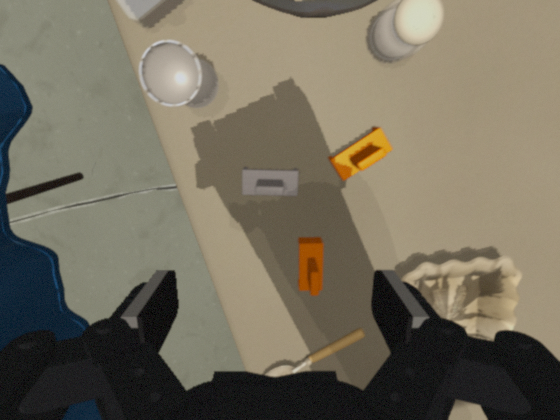

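Run:
```python
from h import *
c=load('wrist18'); f=lambda x,y:(221+x/7,143+y/7)
C=np.array([onz(c,f(*p),.019) for p in [(150,187),(543,192),(537,366),(148,362)]]); print(C.round(4),C.mean(0), np.linalg.norm(C[0]-C[1]),np.linalg.norm(C[1]-C[2]))
d=C[0]+C[3]-C[2]-C[1]; a=np.arctan2(d[0],d[1]); print('ang',np.degrees(a))
# tab top: dark top face? edges at z=.053
c1=load('wrist1'); f1=lambda x,y:(330+x/7,140+y/7)
print('tab top center', tri([(c,f(343,280)),(c1,f1(240,280)),]), onz(c,f(343,280),.053))
print('tab front bottom/top', onz(c,f(343,257),.053),onz(c,f(343,303),.053))
plan([.5571,.2767,.10],-a,4)
```

```text
[[0.5745 0.2995 0.019 ]
 [0.56   0.2501 0.019 ]
 [0.5375 0.2568 0.019 ]
 [0.5522 0.3067 0.019 ]] [0.55605076 0.27828591 0.019     ] 0.05146339235086037 0.02340137498509739
ang 16.37004667848118
tab top center (array([0.55712838, 0.27697425, 0.02917037]), [np.float64(0.001085853868076104), np.float64(0.0010858538680762347)]) [0.56225264 0.27625993 0.053     ]
tab front bottom/top [0.56488648 0.27550838 0.053     ] [0.55960364 0.27701581 0.053     ]
from [0.5424 0.285  0.1791] -0.2691 t 10.88
[np.float64(0.41), np.float64(0.1), np.float64(1.98)] 0.2
[np.float64(0.41), np.float64(0.1), np.float64(1.97)] 0.3
[np.float64(0.41), np.float64(0.1), np.float64(1.98)] 0.2
[np.float64(0.41), np.float64(0.1), np.float64(1.98)] 0.3
```

Run:
```python
from h import *
c=load('wrist18'); f=lambda x,y:(221+x/7,143+y/7)
c1=load('wrist1'); f1=lambda x,y:(330+x/7,140+y/7)
print('tab top center', tri([(c,f(343,331)),(c1,f1(282,310))]), onz(c,f(343,331),.053), onz(c1,f1(282,310),.053))
```

```text
tab top center (array([0.55649853, 0.27713573, 0.05560203]), [np.float64(0.0007366315091287687), np.float64(0.0007366315091290145)]) [0.55635812 0.27794191 0.053     ] [0.55680072 0.275893   0.053     ]
```

Call:
servo_tool(commands=[[[0.4,0.1,2.0,0.3,7.0],[0.4,0.1,2.0,0.2,6.0],[0.4,0.1,2.0,0.3,5.0],[0.4,0.1,2.0,0.3,5.0],[0,0,0,0,5.0]]])

```text
clock: 11.3
tool_pos: [0.5583, 0.2649, 0.0967]
tool_rot: [3.137, 0.003, -0.292]
ft_force: [-0.6, -0.7, -0.7]
opening: 0.0501
```

Run:
```python
from h import *
c=snap('wrist','wrist19'); s=read_state(); print({k:s[k] for k in ['clock','tool_pos','tool_rot']})
```

```text
{'clock': 11.35, 'tool_pos': array([0.55888977, 0.26524423, 0.09863164]), 'tool_rot': array([ 3.13819501e+00,  1.89298752e-03, -2.91202214e-01])}
```

View pics/wrist19.png

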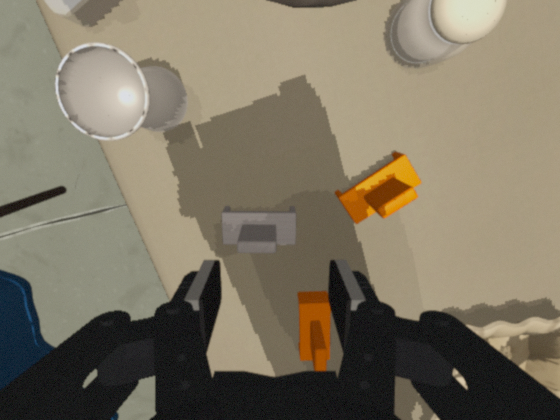

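Call:
servo_tool(commands=[[[-0.3,-0.6,1.0,-0.6,5.0],[-0.3,-0.5,1.0,0,5.0],[0,0,1.5,0,5.0],[0,0,0.5,0,5.0],[0,0,0,0,5.0]]])

```text
clock: 11.77
tool_pos: [0.5561, 0.2785, 0.0587]
tool_rot: [3.14, 0.001, -0.276]
ft_force: [0.1, 0.4, -0.9]
opening: 0.0501
```

Run:
```python
from h import *
c=snap('wrist','wrist20'); s=read_state(); print({k:s[k] for k in ['clock','tool_pos','tool_rot']})
```

```text
{'clock': 11.8167, 'tool_pos': array([0.55675787, 0.27829235, 0.05963993]), 'tool_rot': array([ 3.14044284e+00,  6.94315497e-04, -2.76655886e-01])}
```

View pics/wrist20.png

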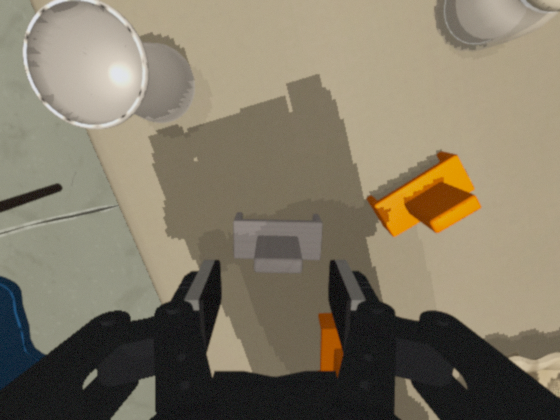

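Run:
```python
from h import *
c=load('wrist20'); s=read_state(); A=taxes(s['tool_rot'][2])
for p in [(320,315),(320,370),(278,265),(236,222),(322,222),(370,200),(390,235)]:
    for z in (.019,.053): print(p,z,(A@(onz(c,p,z)-s['tool_pos'])*1000).round(1)[:2])
```

```text
(320, 315) 0.019 [-50.3  27.7]
(320, 315) 0.053 [-27.7  22.3]
(320, 370) 0.019 [-92.3  29.4]
(320, 370) 0.053 [-61.9  23.7]
(278, 265) 0.019 [-15.8   1.2]
(278, 265) 0.053 [0.3 0.7]
(236, 222) 0.019 [ 11.3 -23.2]
(236, 222) 0.053 [ 22.4 -19.1]
(322, 222) 0.019 [11.3 26.4]
(322, 222) 0.053 [22.4 21.3]
(370, 200) 0.019 [24.4 53. ]
(370, 200) 0.053 [33.1 42.9]
(390, 235) 0.019 [ 3.4 66.4]
(390, 235) 0.053 [16.  53.8]
```

Call:
servo_tool(commands=[[[0,0.1,1.5,0,5.0],[0,0,1.5,0,5.0],[0,0,0.4,0,5.0],[0,0,0,0,3.5],[0,0,0,0,2.0]]])

```text
clock: 12.23
tool_pos: [0.5569, 0.2773, 0.0261]
tool_rot: [3.141, 0.0, -0.277]
ft_force: [0.1, -0.2, -0.2]
opening: 0.0271
```

Call:
servo_tool(commands=[[[0,0,0,0,1.0],[0,0,0,0,1.0],[0,0,0,0,1.0]]])

```text
clock: 12.48
tool_pos: [0.5571, 0.2778, 0.0267]
tool_rot: [-3.141, -0.0, -0.276]
ft_force: [-0.5, -0.3, -0.9]
opening: 0.0225
```

Call:
servo_tool(commands=[[[0,0,-2.0,0,1.0],[0,0,-3.0,0,1.0],[0,0,-4.0,0,1.0],[0,0,-4.0,0,1.0],[0,0,0,0,1.0]]])

```text
clock: 12.9
tool_pos: [0.56, 0.2783, 0.1634]
tool_rot: [-3.135, -0.005, -0.277]
ft_force: [1.4, 1.2, -1.1]
opening: 0.0224
```

Run:
```python
from h import *
c=snap('wrist','wrist21'); s=read_state(); print({k:s[k] for k in ['clock','tool_pos','tool_rot','opening','ft_force']})
```

```text
{'clock': 12.95, 'tool_pos': array([0.55874207, 0.2784905 , 0.16033668]), 'tool_rot': array([-3.13641065, -0.00352773, -0.27634734]), 'opening': 0.023193060232367804, 'ft_force': array([ 0.95450405,  0.11409585, -2.06234083])}
```

View pics/wrist21.png

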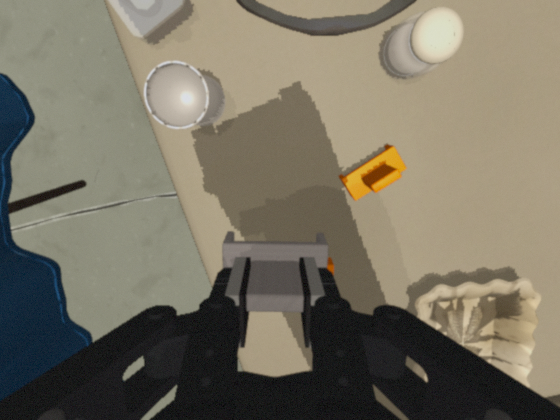

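Run:
```python
from h import *
c=load('wrist2'); g=c['color'][275:360,195:335,::-1]
cv2.imwrite('pics/zl1.png',cv2.resize(g,None,fx=5.5,fy=5.5,interpolation=cv2.INTER_CUBIC))
c=load('side0'); g=c['color'][150:190,170:235,::-1]
cv2.imwrite('pics/zl2.png',cv2.resize(g,None,fx=12,fy=12,interpolation=cv2.INTER_CUBIC))
c=load('scene0'); g=c['color'][265:345,270:330,::-1]
cv2.imwrite('pics/zl3.png',cv2.resize(g,None,fx=7,fy=7,interpolation=cv2.INTER_CUBIC))
```

```text
(no output)
```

View pics/zl1.png

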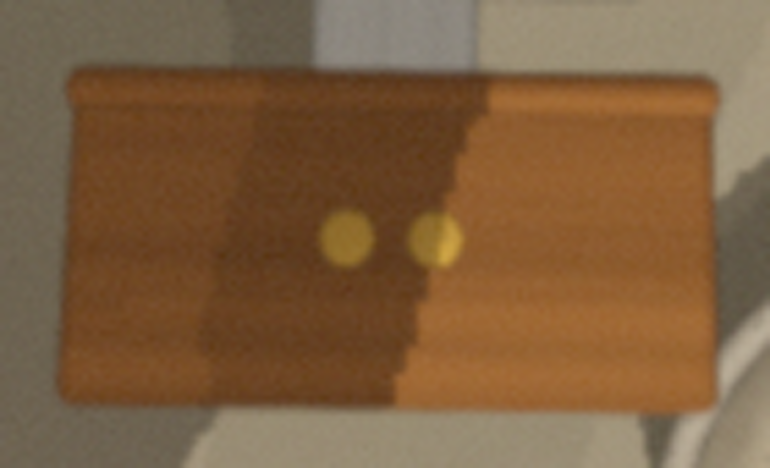

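View pics/zl2.png

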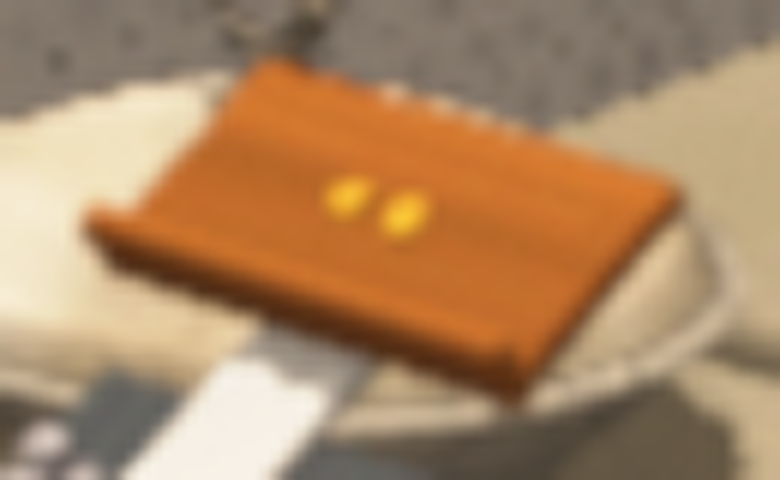

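View pics/zl3.png

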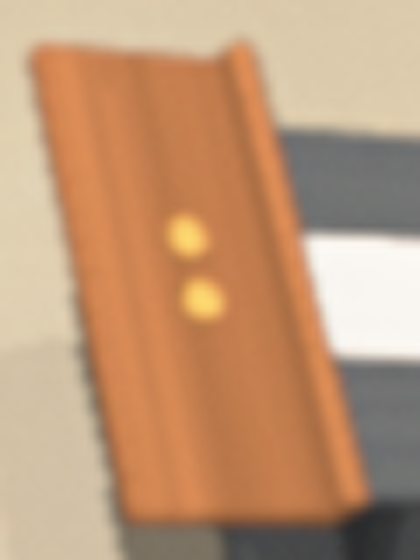

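Run:
```python
from h import *
w=load('wrist2');s=load('scene0');d=load('side0')
W=lambda x,y:(195+x/5.5,275+y/5.5);S=lambda x,y:(270+x/7,265+y/7);D=lambda x,y:(170+x/12,150+y/12)
F=np.array([.597,-.09,.085])
def show(n,o):
    x,e=tri(o); v=x-F; print(n,x.round(4),'res',np.round(e,4),'up-slope',round(-v@SD,4),'above face',round(v@SZ,4),'y',round(v@SY,4))
show('dot+',[(w,W(346,238)),(s,S(190,237)),(d,D(406,213))])
show('dot-',[(w,W(435,240)),(s,S(204,301)),(d,D(347,200))])
show('back+',[(w,W(60,402)),(s,S(35,50)),(d,D(680,195))])
show('back-',[(w,W(714,410)),(s,S(125,518)),(d,D(275,65))])
show('lip+',[(w,W(70,72)),(s,S(247,42)),(d,D(510,360))])
show('lip-',[(w,W(716,80)),(s,S(368,497)),(d,D(95,215))])
```

```text
dot+ [ 0.5148 -0.0778  0.1512] res [0.0012 0.0019 0.0013] up-slope 0.1047 above face 0.016 y 0.009
dot- [ 0.514  -0.094   0.1505] res [0.0016 0.0017 0.0012] up-slope 0.1044 above face 0.0153 y -0.0072
back+ [ 0.4894 -0.0258  0.1601] res [0.0023 0.0018 0.0014] up-slope 0.1328 above face 0.0101 y 0.06
back- [ 0.483  -0.1433  0.1604] res [0.0011 0.0009 0.001 ] up-slope 0.1346 above face 0.0094 y -0.0576
lip+ [ 0.5431 -0.0267  0.1404] res [0.0014 0.0024 0.0024] up-slope 0.0764 above face 0.0198 y 0.0612
lip- [ 0.5387 -0.1448  0.1422] res [0.0012 0.0024 0.0031] up-slope 0.0772 above face 0.0214 y -0.057
```

Run:
```python
from h import *
s=load('scene0');d=load('side0');w=load('wrist2')
for z in (.03,.06,.1,.15): print(z,'scene top rim',onz(s,(230,380),z).round(3),'right rim',onz(s,(282,410),z).round(3),'wrist2 left',onz(w,(320,350),z).round(3),'side right',onz(d,(231,182),z).round(3),'side left',onz(d,(156,170),z).round(3))
plan([.455,-.0855,.215],-.038,10)
```

```text
0.03 scene top rim [ 0.379 -0.15   0.03 ] right rim [ 0.456 -0.219  0.03 ] wrist2 left [ 0.376 -0.158  0.03 ] side right [ 0.319 -0.157  0.03 ] side left [ 0.384 -0.406  0.03 ]
0.06 scene top rim [ 0.38  -0.158  0.06 ] right rim [ 0.455 -0.224  0.06 ] wrist2 left [ 0.4   -0.154  0.06 ] side right [ 0.375 -0.11   0.06 ] side left [ 0.436 -0.344  0.06 ]
0.1 scene top rim [ 0.382 -0.168  0.1  ] right rim [ 0.453 -0.23   0.1  ] wrist2 left [ 0.433 -0.148  0.1  ] side right [ 0.45  -0.046  0.1  ] side left [ 0.506 -0.261  0.1  ]
0.15 scene top rim [ 0.385 -0.18   0.15 ] right rim [ 0.451 -0.238  0.15 ] wrist2 left [ 0.473 -0.141  0.15 ] side right [0.544 0.033 0.15 ] side left [ 0.593 -0.157  0.15 ]
from [0.5587 0.2785 0.1603] -0.2763 t 12.95
[np.float64(-0.0), np.float64(3.78), np.float64(-0.55)] -1.4
[np.float64(-0.1), np.float64(3.79), np.float64(-0.54)] -1.3
[np.float64(-0.19), np.float64(3.78), np.float64(-0.55)] -1.4
[np.float64(-0.27), np.float64(3.77), np.float64(-0.55)] -1.4
[np.float64(-0.37), np.float64(3.77), np.float64(-0.54)] -1.3
[np.float64(-0.45), np.float64(3.76), np.float64(-0.55)] -1.4
[np.float64(-0.55), np.float64(3.74), np.float64(-0.55)] -1.4
[np.float64(-0.63), np.float64(3.73), np.float64(-0.54)] -1.3
[np.float64(-0.72), np.float64(3.72), np.float64(-0.55)] -1.4
[np.float64(-0.81), np.float64(3.7), np.float64(-0.55)] -1.4
```

Call:
servo_tool(commands=[[[0,3.8,-0.55,-1.4,1.0],[-0.1,3.8,-0.55,-1.4,1.0],[-0.2,3.8,-0.55,-1.4,1.0],[-0.3,3.8,-0.55,-1.4,1.0],[-0.4,3.8,-0.55,-1.4,1.0]]])

```text
clock: 13.37
tool_pos: [0.503, 0.0932, 0.1834]
tool_rot: [3.141, 0.001, -0.153]
ft_force: [0.7, -1.4, 0.7]
opening: 0.0227
```

Call:
servo_tool(commands=[[[-0.45,3.75,-0.55,-1.4,1.0],[-0.55,3.75,-0.55,-1.4,1.0],[-0.65,3.7,-0.55,-1.4,1.0],[-0.7,3.7,-0.55,-1.4,1.0],[-0.8,3.3,-0.55,-1.2,1.0]]])

```text
clock: 13.78
tool_pos: [0.4523, -0.0849, 0.2112]
tool_rot: [-3.141, 0.0, -0.035]
ft_force: [0.5, -0.2, -0.3]
opening: 0.0227
```

Call:
servo_tool(commands=[[[0,0,0,0,1.0],[0,0,0,0,1.0]]])

```text
clock: 13.95
tool_pos: [0.4529, -0.0844, 0.2113]
tool_rot: [-3.14, -0.0, -0.039]
ft_force: [0.9, 1.1, -0.6]
opening: 0.0224
```

Run:
```python
from h import *
c=snap('side','side22'); s=read_state(); print({k:s[k] for k in ['clock','tool_pos','tool_rot','opening','ft_force']})
cv2.imwrite('pics/z22.png',cv2.resize(c['color'][100:220,130:290,::-1],None,fx=5,fy=5,interpolation=cv2.INTER_CUBIC))
plan([.460,-.0855,.177],-.038,3)
```

```text
{'clock': 14.0, 'tool_pos': array([ 0.4533154 , -0.08314498,  0.21115801]), 'tool_rot': array([-3.14075269e+00, -4.32543356e-05, -3.67379290e-02]), 'opening': 0.02267615973323648, 'ft_force': array([ 0.10776025,  0.8155582 , -1.72436821])}
from [ 0.4533 -0.0831  0.2112] -0.0367 t 14.0
[np.float64(0.23), np.float64(0.07), np.float64(1.14)] 0.0
[np.float64(0.22), np.float64(0.07), np.float64(1.14)] 0.0
[np.float64(0.23), np.float64(0.07), np.float64(1.14)] 0.1
```

View pics/z22.png

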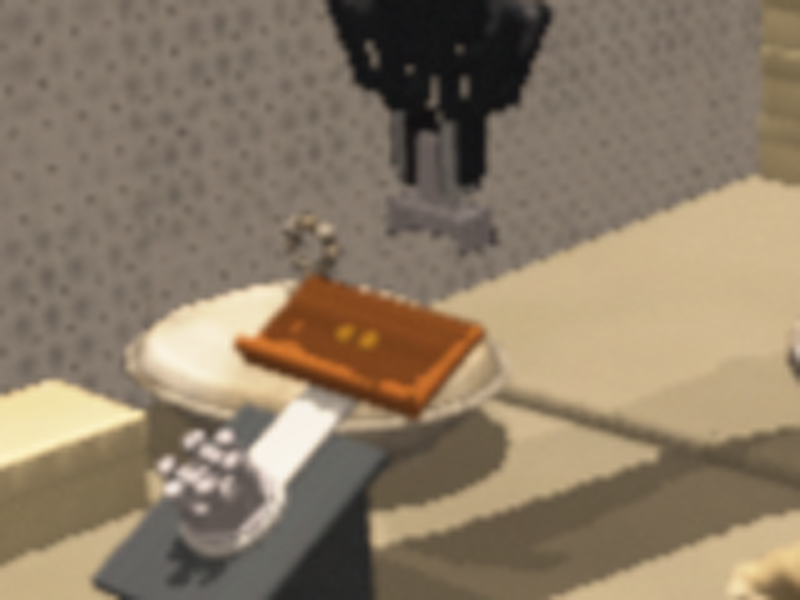

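Call:
servo_tool(commands=[[[0.2,0.1,1.2,0,1.0],[0.2,0.1,1.2,0,1.0],[0.2,0,1.0,0,1.0],[0,0,0,0,1.0]]])

```text
clock: 14.33
tool_pos: [0.459, -0.0841, 0.1754]
tool_rot: [3.14, 0.003, -0.034]
ft_force: [-0.8, -0.0, -0.8]
opening: 0.023
```

Call:
servo_tool(commands=[[[0.5,0,0,0,1.0],[0.5,0,0,0,1.0],[0.5,0,0,0,1.0],[0,0,0,0,1.0]]])

```text
clock: 14.67
tool_pos: [0.4741, -0.0854, 0.1773]
tool_rot: [-3.141, 0.003, -0.035]
ft_force: [-7.9, 2.2, 0.6]
opening: 0.0227
```

Run:
```python
from h import *
c=snap('side','side23'); s=read_state(); print({k:s[k] for k in ['clock','tool_pos','tool_rot','opening','ft_force','moment']})
cv2.imwrite('pics/z23.png',cv2.resize(c['color'][100:220,130:290,::-1],None,fx=5,fy=5,interpolation=cv2.INTER_CUBIC))
```

```text
{'clock': 14.7167, 'tool_pos': array([ 0.47400689, -0.08540289,  0.17729894]), 'tool_rot': array([-3.14125011e+00,  2.45710930e-03, -3.50596225e-02]), 'opening': 0.022463622140423366, 'ft_force': array([-6.30116941,  2.50010393, -0.63716189]), 'moment': array([0.39662804, 1.61866503, 0.08440556])}
```

View pics/z23.png

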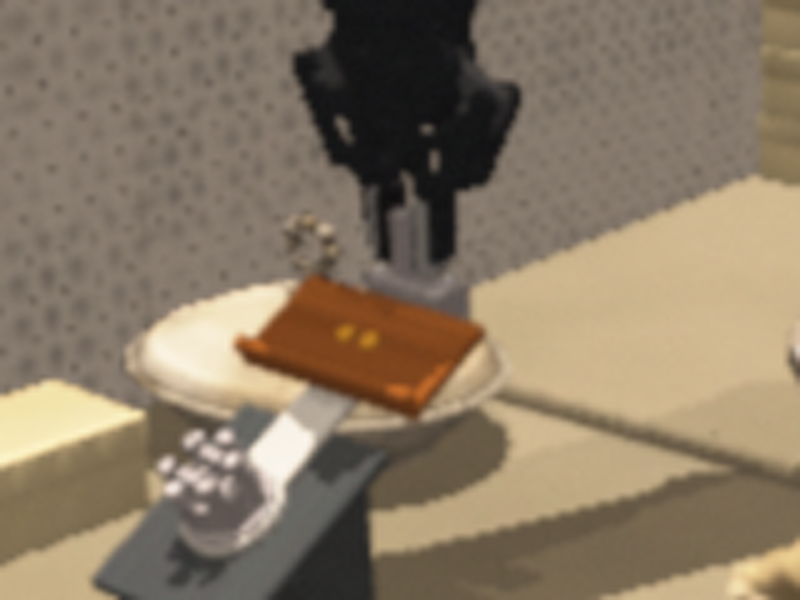

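Call:
servo_tool(commands=[[[0.5,0,0,0,1.0],[0.5,0,0,0,1.0],[0.5,0,0,0,1.0],[0,0,0,0,1.0]]])

```text
clock: 15.05
tool_pos: [0.4883, -0.0859, 0.177]
tool_rot: [-3.141, 0.004, -0.035]
ft_force: [-11.5, 2.2, 4.8]
opening: 0.0228
```

Run:
```python
from h import *
c=snap('wrist','wrist24'); s=read_state(); print({k:s[k] for k in ['clock','tool_pos','tool_rot','opening','ft_force','moment']})
```

```text
{'clock': 15.1, 'tool_pos': array([ 0.48827829, -0.08585986,  0.17707031]), 'tool_rot': array([-3.14092853,  0.00393745, -0.03504466]), 'opening': 0.02265821340001637, 'ft_force': array([-11.1914739 ,   1.91625766,   2.72551049]), 'moment': array([0.51258911, 2.65822246, 0.06293792])}
```

View pics/wrist24.png

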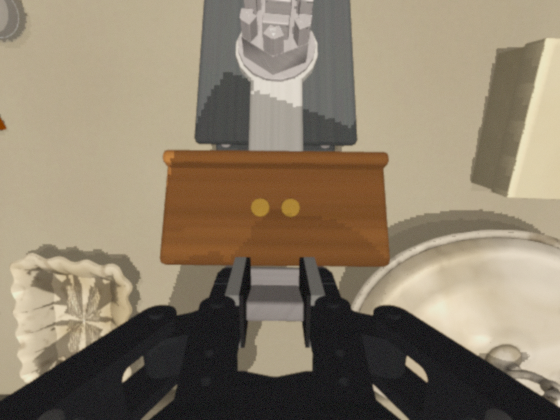

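Call:
servo_tool(commands=[[[0.4,0,0,0,1.0],[0.3,0,0.1,0,1.0],[0,0,0,0,1.0]]])

```text
clock: 15.35
tool_pos: [0.4955, -0.0861, 0.1761]
tool_rot: [-3.141, 0.004, -0.035]
ft_force: [-10.7, 1.6, 4.1]
opening: 0.0229
```

Call:
servo_tool(commands=[[[0.2,0,0.1,0,1.0],[0.2,0,0.1,0,1.0],[0,0,0,0,1.0]]])

```text
clock: 15.6
tool_pos: [0.5002, -0.0864, 0.1745]
tool_rot: [-3.141, 0.002, -0.035]
ft_force: [-8.9, 1.7, 5.5]
opening: 0.0223
```

Run:
```python
from h import *
c=snap('wrist','wrist25'); c=snap('side','side25'); s=read_state(); print({k:s[k] for k in ['clock','tool_pos','tool_rot','opening','ft_force','moment']})
cv2.imwrite('pics/z25.png',cv2.resize(c['color'][120:220,150:270,::-1],None,fx=6,fy=6,interpolation=cv2.INTER_CUBIC))
```

```text
{'clock': 15.7, 'tool_pos': array([ 0.50003948, -0.0863669 ,  0.1745288 ]), 'tool_rot': array([-3.14090629e+00,  1.84094127e-03, -3.52121519e-02]), 'opening': 0.022951056554179852, 'ft_force': array([-9.24884307,  1.49074087,  4.36429589]), 'moment': array([ 0.11077152,  2.0188515 , -0.08010347])}
```

View pics/z25.png

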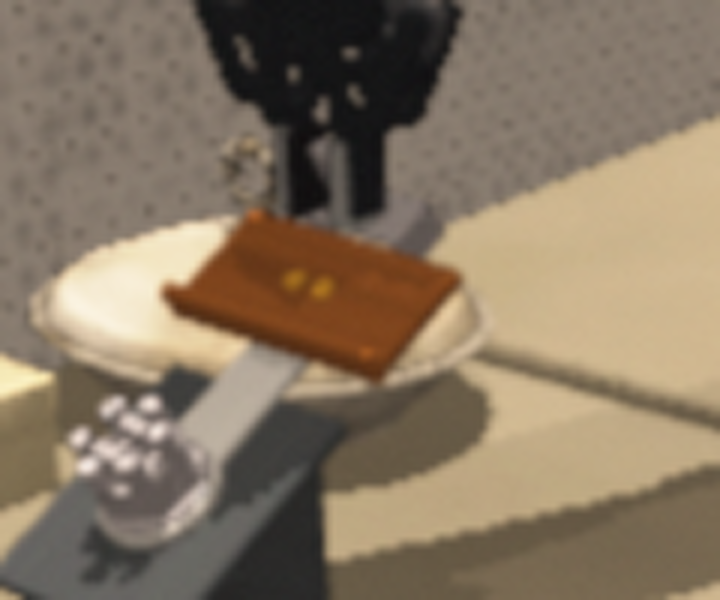

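Call:
servo_tool(commands=[[[-0.9,0,-0.5,0,1.0],[-0.9,0,-0.5,0,1.0],[0,0,-2.5,0,1.0],[0,0,-3.0,0,1.0],[0,0,0,0,1.0]]])

```text
clock: 16.12
tool_pos: [0.485, -0.0867, 0.2439]
tool_rot: [-3.14, -0.006, -0.036]
ft_force: [1.6, 0.6, 0.4]
opening: 0.0223
```

Run:
```python
from h import *
c=snap('wrist','wrist26');k=c['color'][:,:,::-1]; cv2.imwrite('pics/z26w.png',cv2.resize(k[220:360,200:350],None,fx=4,fy=4,interpolation=cv2.INTER_CUBIC))
c=snap('side','side26'); s=read_state(); print({k:s[k] for k in ['clock','tool_pos','tool_rot','opening','ft_force','moment']})
p=proj(c,s['tool_pos']).astype(int);print(p)
x0,y0=p[0]-60,p[1]-40;print(x0,y0)
cv2.imwrite('pics/z26.png',cv2.resize(c['color'][y0:y0+80,x0:x0+110,::-1],None,fx=7,fy=7,interpolation=cv2.INTER_CUBIC))
```

```text
{'clock': 16.2167, 'tool_pos': array([ 0.48365111, -0.08548115,  0.24052296]), 'tool_rot': array([-3.14004719e+00, -2.72455605e-03, -3.42964058e-02]), 'opening': 0.022563846862620925, 'ft_force': array([-0.39955997,  0.85046384, -1.33173195]), 'moment': array([ 0.00165158,  0.02088767, -0.03275695])}
[208 128]
148 88
```

View pics/z26.png

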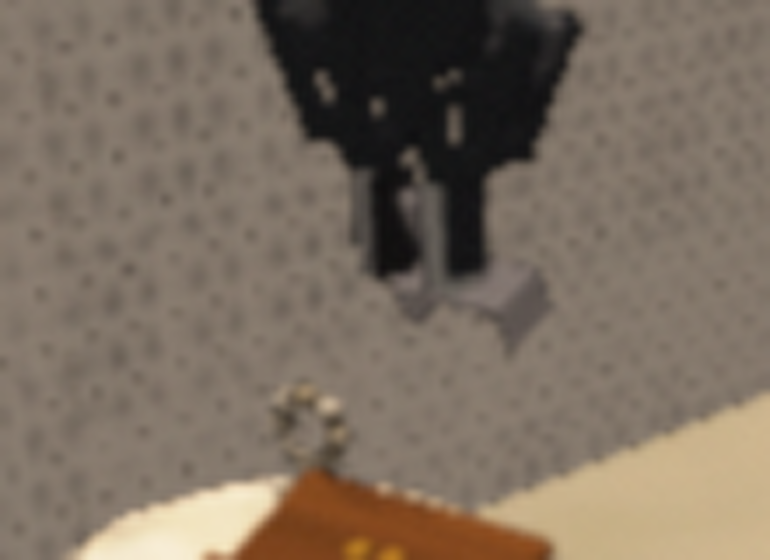

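View pics/z26w.png

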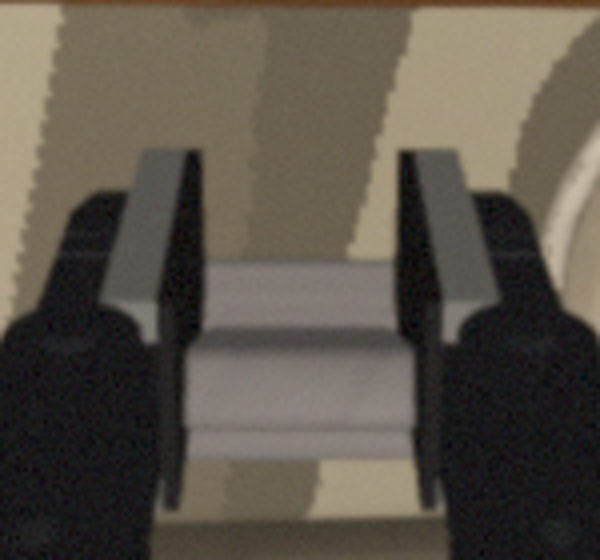

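```bash
cat >> h.py <<'E'
from scipy.optimize import least_squares
def clipfit(c,s,rows,pts=((12,19),(4,53),(-4,53),(-12,19)),a_fix=None):
    Rt=R.from_euler('xyz',s['tool_rot']).as_matrix(); p=np.array(s['tool_pos'])
    def model(v):
        phi,a,x0=v; out=[]
        for (x,z) in pts:
            rx=x*np.cos(phi)+(z-a)*np.sin(phi)+x0; rz=-x*np.sin(phi)+(z-a)*np.cos(phi)
            out.append(proj(c,p+Rt@np.array([rx/1000,0,-.019-rz/1000]))[1])
        return np.array(out)
    f=(lambda v:np.r_[model(v)-rows,(v[1]-45.7)/3,v[2]/2])
    r=least_squares(f,[.5,45.7,0]); return np.degrees(r.x[0]),r.x[1:],model(r.x)
E
python3 - <<'E'
from h import *
c=load('wrist26'); s=read_state()
print(clipfit(c,s,np.array([285.5,304.5,327.5,334.7])))
E
```

```text
(np.float64(28.529555214466843), array([ 42.00119515, -10.33418891]), array([285.18417511, 305.2864294 , 325.87906323, 334.55477015]))
```

```bash
cat >> h.py <<'E'
_c0=dict(np.load('pics/wrist0.npz')); 
_t0=(np.array([0.30242053, 0.60301961, 0.23058225]),R.from_euler('xyz',[-3.14031178e+00,  9.35296368e-05,  2.67675460e+00]))
_off=_t0[1].inv().apply(_c0['origin']-_t0[0]); _rel=_t0[1].inv()*R.from_euler('xyz',_c0['attitude'])
def toolof(c):
    Rt=R.from_euler('xyz',c['attitude'])*_rel.inv(); return {'tool_pos':c['origin']-Rt.apply(_off),'tool_rot':Rt.as_euler('xyz')}
E
python3 - <<'E'
from h import *
for n in ['wrist8','wrist17','wrist20','wrist26']:
    print(n,toolof(load(n)))
c=load('wrist26')
print(clipfit(c,toolof(c),np.array([285.5,304.5,327.5,334.7])))
E
```

```text
wrist8 {'tool_pos': array([ 0.60702872, -0.08937614,  0.1282409 ]), 'tool_rot': array([-3.13985537e+00, -3.77811820e-04, -2.24178716e-02])}
wrist17 {'tool_pos': array([ 0.61190192, -0.08939783,  0.15740608]), 'tool_rot': array([-3.13911042e+00, -7.07086898e-04,  4.69633254e-02])}
wrist20 {'tool_pos': array([0.55390226, 0.28101541, 0.05861284]), 'tool_rot': array([-3.14142613e+00,  1.22674718e-03, -2.76204903e-01])}
wrist26 {'tool_pos': array([ 0.48249458, -0.08449632,  0.2437734 ]), 'tool_rot': array([-3.13840174, -0.00615088, -0.03619226])}
(np.float64(28.767118992909907), array([43.67688268, -7.19091575]), array([284.96881582, 305.25215614, 326.15684604, 334.93880042]))
```

Run:
```python
from h import *
c=load('wrist21'); cv2.imwrite('pics/z21.png',cv2.resize(c['color'][210:330,200:350,::-1],None,fx=5,fy=5,interpolation=cv2.INTER_CUBIC))
```

```text
(no output)
```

View pics/z21.png

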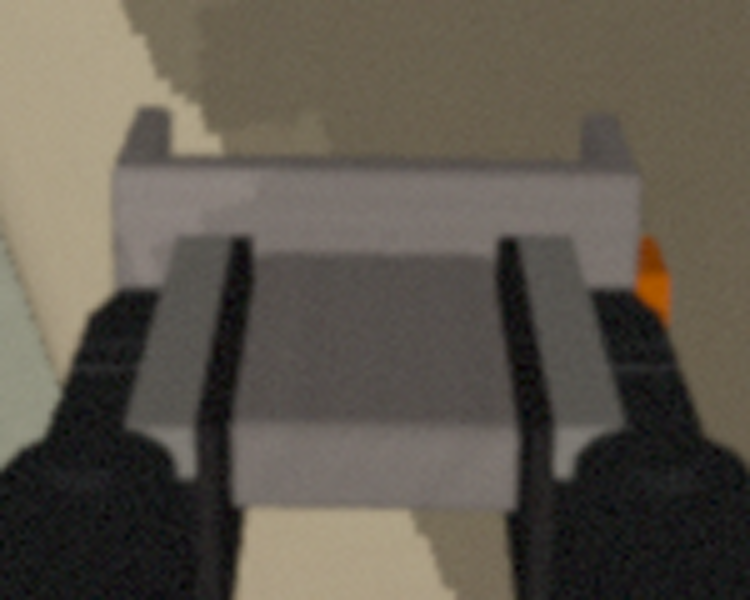

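Run:
```python
from h import *
c=load('wrist21')
for s in (toolof(c),{'tool_pos':np.array([0.55874207, 0.2784905 , 0.16033668]),'tool_rot':[-3.13641065, -0.00352773, -0.27634734]}):
    print(s['tool_pos'],clipfit(c,s,np.array([243,261,294,311.]),pts=((12,19),(4,19),(4,53),(-4,53))))
c=load('wrist26')
for s in (toolof(c),{'tool_pos':np.array([0.48365111, -0.08548115,  0.24052296]),'tool_rot':[-3.14004719e+00, -2.72455605e-03, -3.42964058e-02]}):
    print(s['tool_pos'],clipfit(c,s,np.array([285.5,304.5,327.5,334.7])))
```

```text
[0.55777433 0.28083973 0.16331599] (np.float64(1.211017710501225), array([46.96277669,  1.73701851]), array([244.46348996, 259.60169914, 293.6533036 , 311.46919023]))
[0.55874207 0.2784905  0.16033668] (np.float64(0.9814710732513791), array([44.48086148, -0.15412403]), array([244.47292595, 259.55240479, 293.60735009, 311.33197004]))
[ 0.48249458 -0.08449632  0.2437734 ] (np.float64(28.767118992909907), array([43.67688268, -7.19091575]), array([284.96881582, 305.25215614, 326.15684604, 334.93880042]))
[ 0.48365111 -0.08548115  0.24052296] (np.float64(28.529555601418885), array([ 42.00119883, -10.33418407]), array([285.18417553, 305.28642933, 325.87906315, 334.55477058]))
```

Run:
```python
from h import *
plan([.6575,-.0914,.20],-.129,6)
```

```text
from [ 0.4837 -0.0855  0.2405] -0.0343 t 16.22
[np.float64(2.9), np.float64(-0.0), np.float64(0.68)] 0.9
[np.float64(2.9), np.float64(-0.05), np.float64(0.67)] 0.9
[np.float64(2.9), np.float64(-0.09), np.float64(0.68)] 0.9
[np.float64(2.89), np.float64(-0.14), np.float64(0.67)] 0.9
[np.float64(2.9), np.float64(-0.18), np.float64(0.68)] 0.9
[np.float64(2.89), np.float64(-0.23), np.float64(0.67)] 0.9
```

Call:
servo_tool(commands=[[[2.9,0,0,0.9,1.0],[2.9,0,0.4,0.9,1.0],[2.9,-0.1,0.7,0.9,1.0],[2.9,-0.15,1.0,0.9,1.0],[2.9,-0.2,1.0,0.9,1.0]]])

```text
clock: 16.63
tool_pos: [0.6289, -0.091, 0.2062]
tool_rot: [-3.141, 0.002, -0.114]
ft_force: [-0.6, 1.3, 0.5]
opening: 0.0224
```

Call:
servo_tool(commands=[[[2.9,-0.2,1.0,0.9,1.0],[0,0,1.5,0,1.0],[0,0,1.0,0,1.0],[0,0,0,0,1.0],[0,0,0,0,1.0]]])

```text
clock: 17.05
tool_pos: [0.6555, -0.0928, 0.1727]
tool_rot: [3.141, 0.002, -0.13]
ft_force: [-0.1, -0.5, -1.3]
opening: 0.0227
```

Run:
```python
from h import *
s=read_state();c=snap('wrist','wrist27');k=c['color'][:,:,::-1]; cv2.imwrite('pics/z27w.png',cv2.resize(k[210:360,190:370],None,fx=4,fy=4,interpolation=cv2.INTER_CUBIC))
print({k:s[k] for k in ['clock','tool_pos','tool_rot','opening']})
print(proj(c,[.6157,-.0906,.119]))
c=snap('side','side27')
p=proj(c,s['tool_pos']).astype(int)
x0,y0=p[0]-60,p[1]-30;print(x0,y0)
cv2.imwrite('pics/z27.png',cv2.resize(c['color'][y0:y0+80,x0:x0+110,::-1],None,fx=7,fy=7,interpolation=cv2.INTER_CUBIC))
```

```text
{'clock': 17.05, 'tool_pos': array([ 0.65552364, -0.09279103,  0.17265392]), 'tool_rot': array([ 3.14134689e+00,  1.82865183e-03, -1.30258834e-01]), 'opening': 0.022722863198116113}
[280.79776506 289.98623367]
93 144
```

View pics/z27.png

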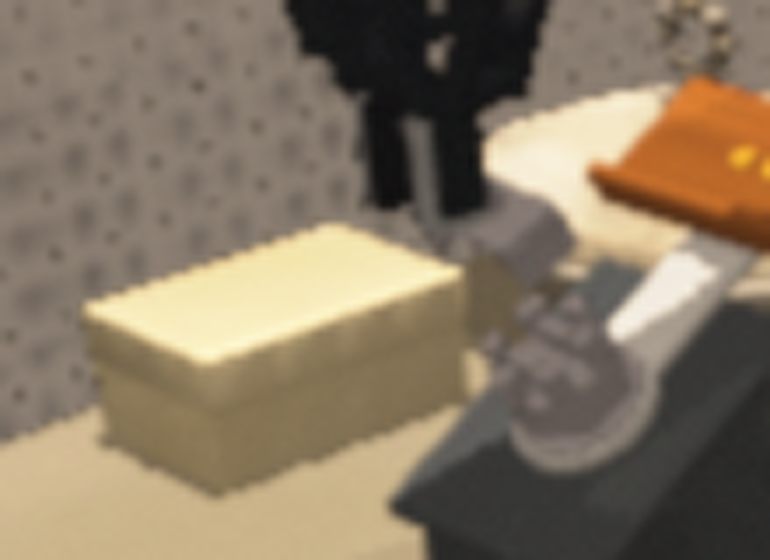

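View pics/z27w.png

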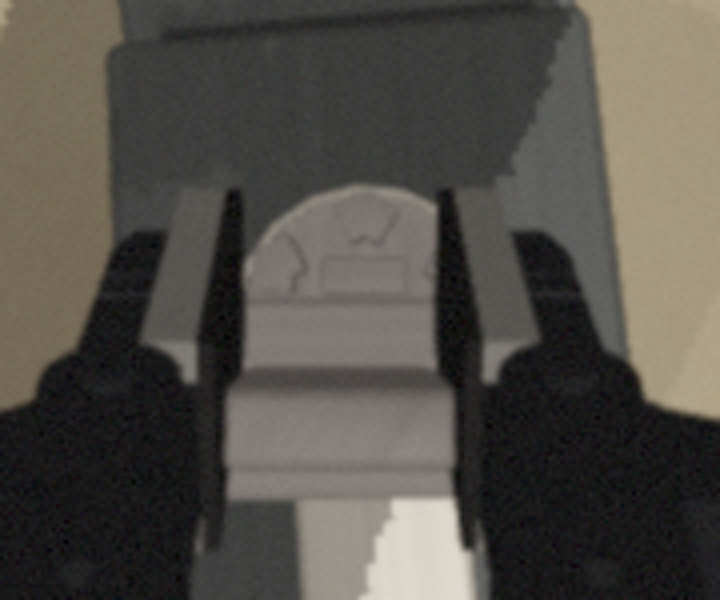

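Run:
```python
from h import *
c=load('wrist27'); s={'tool_pos':np.array([ 0.65552364, -0.09279103,  0.17265392]),'tool_rot':np.array([ 3.14134689e+00,  1.82865183e-03, -1.30258834e-01])}
r=clipfit(c,s,np.array([285,304.5,327,334.3])); print(r)
phi=np.radians(r[0]);a,x0=r[1]
b=np.array([x0+(14-a)*np.sin(phi),0,19+(14-a)*np.cos(phi)])/1000; print('bridge pt rel TCP (tool x,y, up)',b)
A=taxes(s['tool_rot'][2]); B=s['tool_pos']+A[0]*b[0]+np.array([0,0,b[2]])
T=np.array([.6157,-.0906,.119]); v=T-B
print('bridge',B,'to home: SD',v@SD,'SY',v@SY,'SZ',v@SZ)
print('tool moves x,y,z cm for full', A@v*100)
for h in (.012,.0):
    w=v+h*SZ; print(h,'tool',(A@w*100).round(2))
f=lambda x,y:(190+x/4,210+y/4)
G=T-.0015*SZ
for n,p in [('blockL',(322,292)),('blockR',(407,294))]:
    q=onplane(c,f(*p),G,SZ)-G; print(n,'SD',q@SD,'SY',q@SY)
```

```text
(np.float64(28.57967578559804), array([43.48133544, -9.61355746]), array([284.42329199, 304.88030909, 325.83880503, 334.48270216]))
bridge pt rel TCP (tool x,y, up) [-0.02371685  0.         -0.00688912]
bridge [ 0.63200771 -0.08971043  0.1657648 ] to home: SD 0.009299493210276491 SY -0.0015149319898567458 SZ -0.048630280435642124
tool moves x,y,z cm for full [-1.60540109  0.30002557  4.6764805 ]
0.012 tool [-1.01  0.24  3.64]
0.0 tool [-1.61  0.3   4.68]
blockL SD 0.00509923489882292 SY 0.00653729591503572
blockR SD 0.0036379462828689756 SY -0.007598842148591364
```

Call:
servo_tool(commands=[[[-0.4,0.1,1.2,0,1.0],[-0.3,0.1,1.2,0,1.0],[-0.2,0.05,0.7,0,1.0],[0,0,0,0,1.0],[0,0,0,0,1.0]]])

```text
clock: 17.57
tool_pos: [0.6469, -0.0939, 0.1419]
tool_rot: [3.142, 0.001, -0.13]
ft_force: [-0.4, -0.2, -0.7]
opening: 0.0227
```

Run:
```python
from h import *
s=read_state();c=snap('wrist','wrist28');k=c['color'][:,:,::-1]; cv2.imwrite('pics/z28w.png',cv2.resize(k[210:360,190:370],None,fx=4,fy=4,interpolation=cv2.INTER_CUBIC))
print({k:s[k] for k in ['clock','tool_pos','tool_rot','opening','ft_force']})
c=snap('side','side28'); c2=snap('scene','scene28')
p=proj(c,[.6157,-.0906,.119]).astype(int); x0,y0=p[0]-50,p[1]-45;print(x0,y0)
cv2.imwrite('pics/z28.png',cv2.resize(c['color'][y0:y0+80,x0:x0+100,::-1],None,fx=7,fy=7,interpolation=cv2.INTER_CUBIC))
```

```text
{'clock': 17.5667, 'tool_pos': array([ 0.64686986, -0.09386324,  0.14188535]), 'tool_rot': array([ 3.14152786e+00,  8.93904759e-04, -1.29838064e-01]), 'opening': 0.02270433706398817, 'ft_force': array([-0.44954641, -0.15755653, -0.66335946])}
119 146
```

View pics/z28.png

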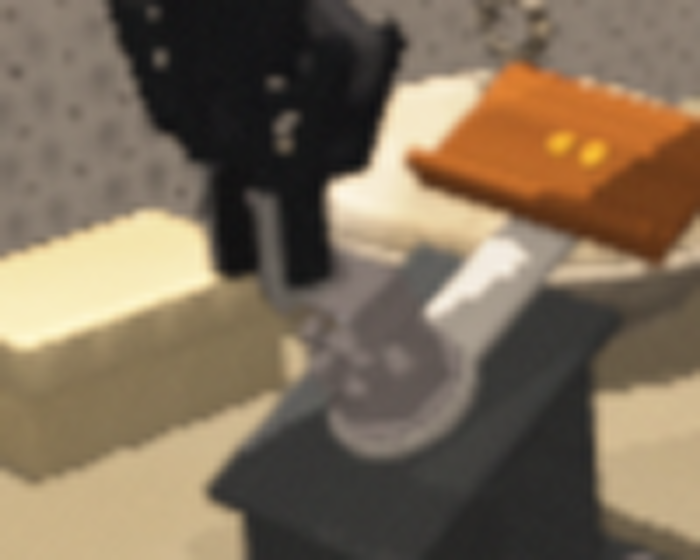

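View pics/z28w.png

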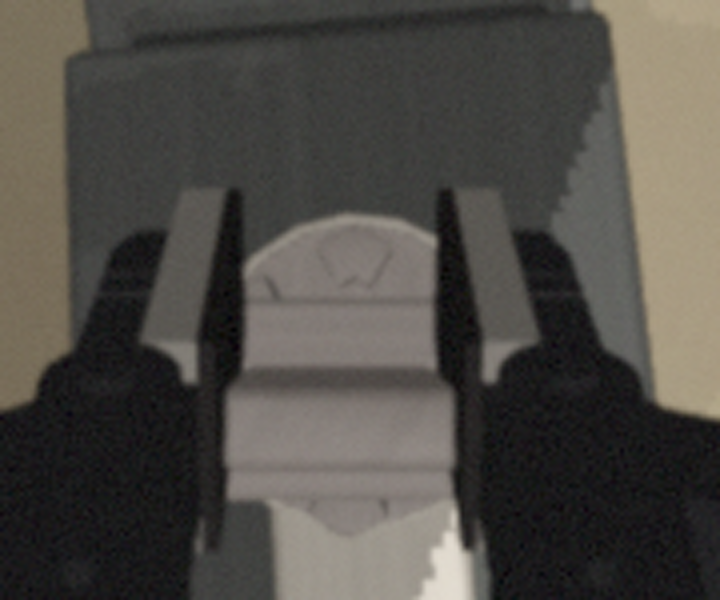

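```bash
cat >> h.py <<'E'
T=np.array([.6157,-.0906,.119])
def bridge(c,rf,rr,col,h):
    "rows of front/rear bridge-top edges at column col; bridge underside h m above nut top"
    o=[]
    for r in (rf,rr):
        q=onplane(c,(col,r),T+(h+.005)*SZ,SZ)-T; o.append((q@SD,q@SY))
    return np.array(o)*1000
E
python3 - <<'E'
from h import *
c=load('wrist28'); s={'tool_pos':np.array([ 0.64686986, -0.09386324,  0.14188535])}
A=taxes(-.1298); B=s['tool_pos']+A[0]*-.0235+np.array([0,0,-.0069]); v=B-T
print('model: SD',v@SD,'SY',v@SY,'SZ',v@SZ)
for h in (.010,.012,.014): print(h,bridge(c,285,334.3,190+341/4,h))
f=lambda x,y:(190+x/4,210+y/4)
for p in [(355,285),(318,258),(392,258)]:
    q=onplane(c,f(*p),T,SZ)-T; print(p,q@SD*1e3,q@SY*1e3)
for p in [(350,535),(312,508),(385,505)]:
    q=onplane(c,f(*p),T,SZ)-T; print(p,q@SD*1e3,q@SY*1e3)
E
```

```text
model: SD -0.0011768381898417347 SY 8.068309240782878e-05 SZ 0.01777884436218352
0.01 [[ 10.41744574   0.06461167]
 [-14.16534667   2.00954533]]
0.012 [[ 10.37019531  -0.01966398]
 [-13.93869487   1.90359917]]
0.014 [[ 10.32294488  -0.10393964]
 [-13.71204308   1.79765301]]
(355, 285) 12.710434049294898 -1.4735433409857706
(318, 258) 16.943954220465656 3.541170492455048
(392, 258) 16.083206560515617 -7.095042570671907
(350, 535) -20.865168007496838 1.955630448033542
(312, 508) -16.98266936873987 6.923981449791447
(385, 505) -17.326104682935533 -3.185298610450632
```

Call:
servo_tool(commands=[[[-0.15,0,0.6,0,1.0],[-0.2,0.02,0.35,0,1.0],[0,0,0,0,1.0],[0,0,0,0,1.0]]])

```text
clock: 18.05
tool_pos: [0.6435, -0.0936, 0.1325]
tool_rot: [3.142, 0.001, -0.13]
ft_force: [0.2, -0.3, -2.2]
opening: 0.0229
```

Run:
```python
from h import *
s=read_state();c=snap('wrist','wrist29');k=c['color'][:,:,::-1]; cv2.imwrite('pics/z29w.png',cv2.resize(k[210:360,190:370],None,fx=4,fy=4,interpolation=cv2.INTER_CUBIC))
print({k:s[k] for k in ['clock','tool_pos','tool_rot','opening','ft_force']})
A=taxes(s['tool_rot'][2]); B=s['tool_pos']+A[0]*-.0235+np.array([0,0,-.0069]); v=B-T
print('model: SD',v@SD,'SY',v@SY,'SZ',v@SZ)
```

```text
{'clock': 18.05, 'tool_pos': array([ 0.64351721, -0.09363699,  0.13251324]), 'tool_rot': array([ 3.14150365e+00,  5.89534673e-04, -1.29812952e-01]), 'opening': 0.02293424305372601, 'ft_force': array([ 0.2310371 , -0.25875091, -2.18428297])}
model: SD 0.0006003738440236734 SY 0.00017837260078094912 SZ 0.007982941458757121
```

View pics/z29w.png

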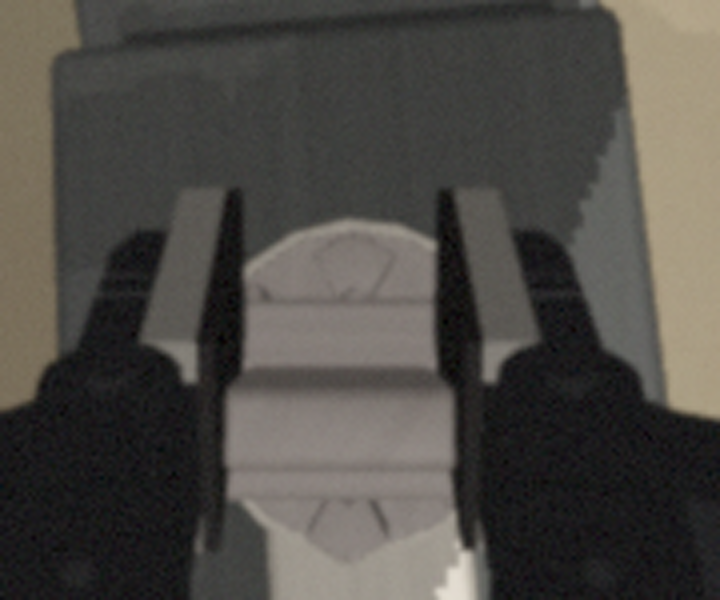

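Call:
servo_tool(commands=[[[-0.2,0.02,0.35,0,1.0],[0,0,0,0,1.0],[-0.1,0.01,0.17,0,1.0],[0,0,0,0,1.0]]])

```text
clock: 18.43
tool_pos: [0.6405, -0.0936, 0.1273]
tool_rot: [3.142, 0.0, -0.13]
ft_force: [-0.5, -0.9, -0.9]
opening: 0.0225
```

Run:
```python
from h import *
s=read_state();c=snap('wrist','wrist30');k=c['color'][:,:,::-1]; cv2.imwrite('pics/z30w.png',cv2.resize(k[210:360,190:370],None,fx=4,fy=4,interpolation=cv2.INTER_CUBIC))
print({k:s[k] for k in ['clock','tool_pos','tool_rot','opening','ft_force','moment']})
A=taxes(s['tool_rot'][2]); B=s['tool_pos']+A[0]*-.0235+np.array([0,0,-.0069]); v=B-T
print('model: SD',v@SD,'SY',v@SY,'SZ',v@SZ)
```

```text
{'clock': 18.4333, 'tool_pos': array([ 0.64049154, -0.09357919,  0.1273093 ]), 'tool_rot': array([ 3.14153900e+00,  4.65602483e-04, -1.29789962e-01]), 'opening': 0.022482082276222188, 'ft_force': array([-0.54819676, -0.91069573, -0.87240587]), 'moment': array([-0.00484667,  0.00504784, -0.03854662])}
model: SD 0.0005820113833089049 SY 0.00011944014616734566 SZ 0.0019633489966250483
```

View pics/z30w.png

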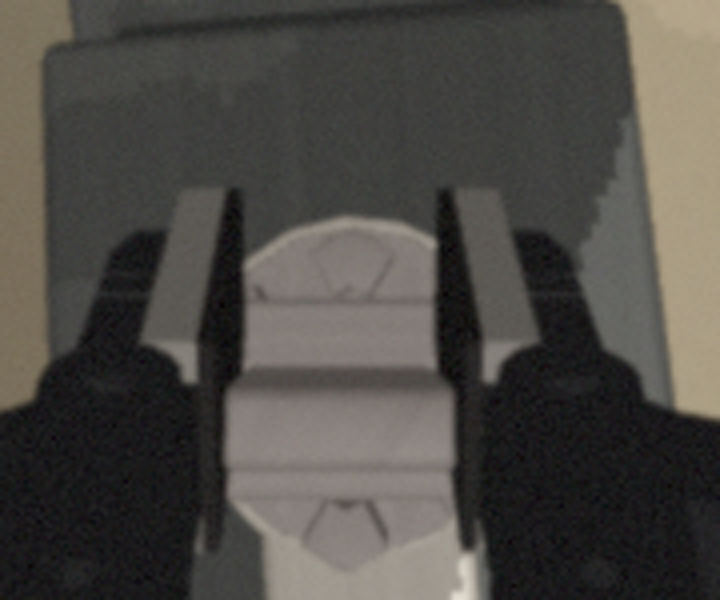

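Call:
servo_tool(commands=[[[-0.1,0.01,0.17,0,1.0],[0,0,0,0,1.0],[0,0,0,0,1.0]]])

```text
clock: 18.73
tool_pos: [0.64, -0.0936, 0.126]
tool_rot: [3.142, -0.0, -0.13]
ft_force: [0.5, 0.2, 0.4]
opening: 0.0228
```

Call:
servo_tool(commands=[[[-0.1,0.01,0.17,0,1.0],[0,0,0,0,1.0],[0,0,0,0,1.0]]])

```text
clock: 18.98
tool_pos: [0.6399, -0.0936, 0.125]
tool_rot: [-3.142, -0.002, -0.129]
ft_force: [3.4, 0.1, 7.3]
opening: 0.0223
```

Call:
servo_tool(commands=[[[-0.1,0,0.17,0,1.0],[0,0,0,0,1.0],[0,0,0,0,1.0]]])

```text
clock: 19.23
tool_pos: [0.64, -0.0936, 0.1242]
tool_rot: [-3.141, -0.005, -0.129]
ft_force: [6.0, 2.4, 14.6]
opening: 0.0224
```

Run:
```python
from h import *
s=read_state();c=snap('wrist','wrist31');k=c['color'][:,:,::-1]; cv2.imwrite('pics/z31w.png',cv2.resize(k[210:360,190:370],None,fx=4,fy=4,interpolation=cv2.INTER_CUBIC))
print({k:s[k] for k in ['clock','tool_pos','tool_rot','opening','ft_force','moment']})
A=taxes(s['tool_rot'][2]); B=s['tool_pos']+A[0]*-.0235+np.array([0,0,-.0069]); v=B-T
print('model: SD',v@SD,'SY',v@SY,'SZ',v@SZ)
c=snap('side','side31')
cv2.imwrite('pics/z31.png',cv2.resize(c['color'][146:226,119:219,::-1],None,fx=7,fy=7,interpolation=cv2.INTER_CUBIC))
```

```text
{'clock': 19.2333, 'tool_pos': array([ 0.63998113, -0.09356768,  0.12417156]), 'tool_rot': array([-3.1413918 , -0.00459755, -0.12922144]), 'opening': 0.022354995396140057, 'ft_force': array([ 6.02926946,  2.37590858, 14.63394006]), 'moment': array([-0.06234995, -1.02364888,  0.13700233])}
model: SD 0.0017077480314515291 SY 9.803771728055054e-05 SZ -0.0010098661044796416
```

View pics/z31.png

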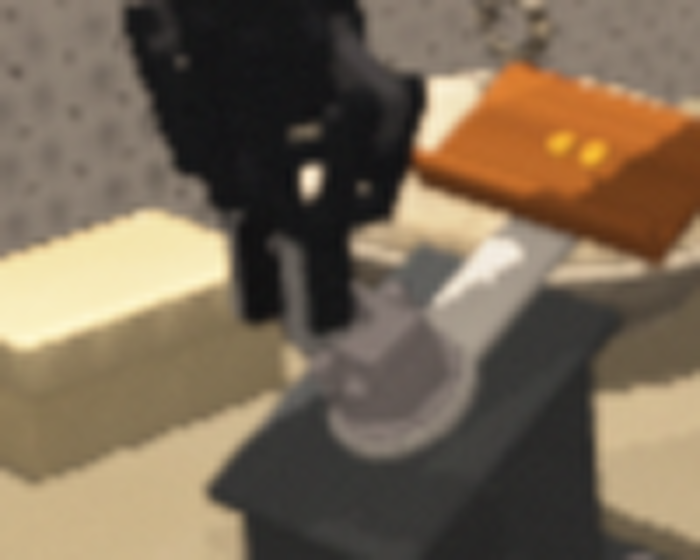

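View pics/z31w.png

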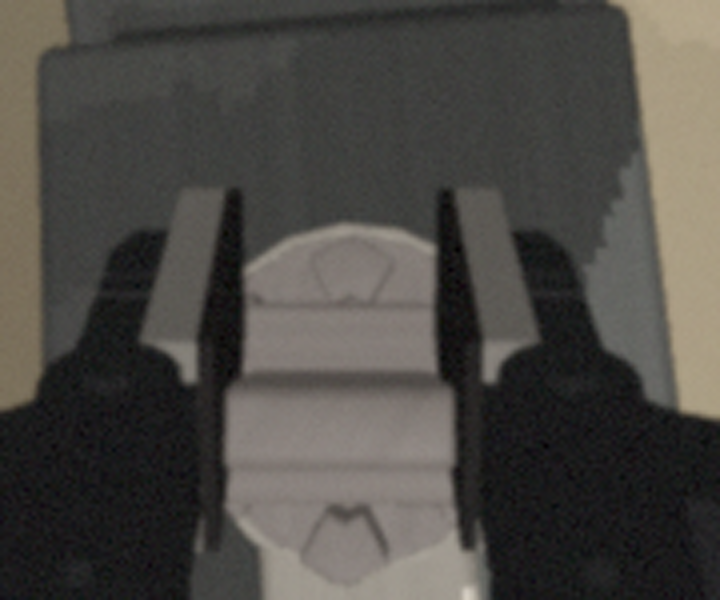

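Call:
servo_tool(commands=[[[0,0,0,0,3.5],[0,0,0,0,4.5],[0,0,0,0,5.0],[0,0,-1.0,0,5.0],[0,0,-2.0,0,5.0]]])

```text
clock: 19.75
tool_pos: [0.6365, -0.0932, 0.1513]
tool_rot: [3.141, 0.004, -0.13]
ft_force: [-0.2, 0.0, -0.1]
opening: 0.0499
```

Call:
servo_tool(commands=[[[0,0,-3.0,0,5.0],[0,0,-3.0,0,5.0],[0,0,0,0,5.0],[0,0,0,0,5.0]]])

```text
clock: 20.08
tool_pos: [0.6384, -0.0936, 0.2144]
tool_rot: [-3.141, -0.003, -0.13]
ft_force: [-0.6, 0.5, -0.4]
opening: 0.0501
```

Run:
```python
from h import *
s=read_state();c=snap('wrist','wrist32');k=c['color'][:,:,::-1]
print({k:s[k] for k in ['clock','tool_pos','tool_rot','opening','ft_force','moment']})
p=proj(c,T).astype(int);x0,y0=p[0]-60,p[1]-50;print(x0,y0)
cv2.imwrite('pics/z32w.png',cv2.resize(k[y0:y0+100,x0:x0+120],None,fx=6,fy=6,interpolation=cv2.INTER_CUBIC))
c=snap('side','side32')
cv2.imwrite('pics/z32.png',cv2.resize(c['color'][146:226,119:219,::-1],None,fx=7,fy=7,interpolation=cv2.INTER_CUBIC))
c=snap('scene','scene32')
cv2.imwrite('pics/z32s.png',cv2.resize(c['color'][265:365,275:395,::-1],None,fx=6,fy=6,interpolation=cv2.INTER_CUBIC))
```

```text
{'clock': 20.0833, 'tool_pos': array([ 0.63842066, -0.09360909,  0.21443304]), 'tool_rot': array([-3.14095571e+00, -2.61508812e-03, -1.29738397e-01]), 'opening': 0.050107764858639166, 'ft_force': array([-0.64996761,  0.48862537, -0.41841928]), 'moment': array([0.01334053, 0.01964972, 0.01481029])}
216 193
```

View pics/z32.png

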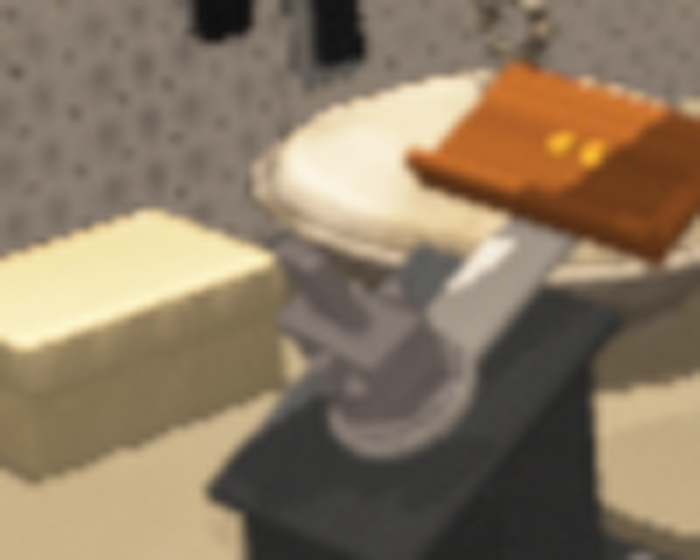

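View pics/z32w.png

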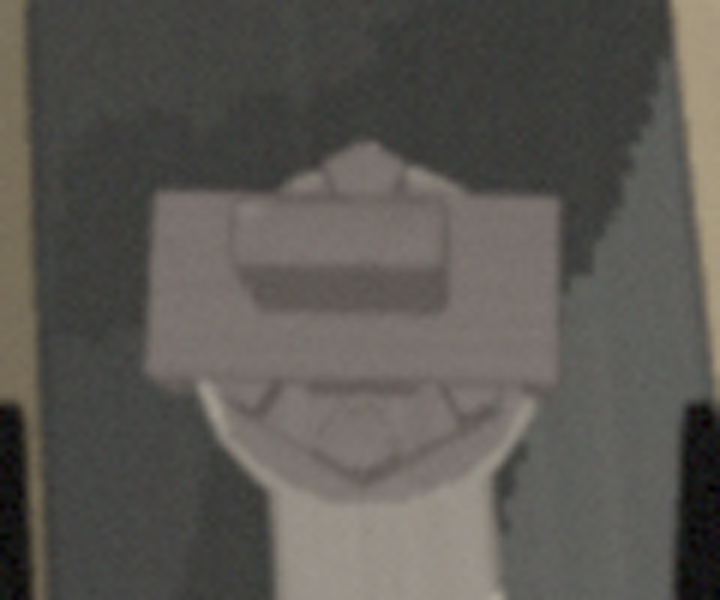

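View pics/z32s.png

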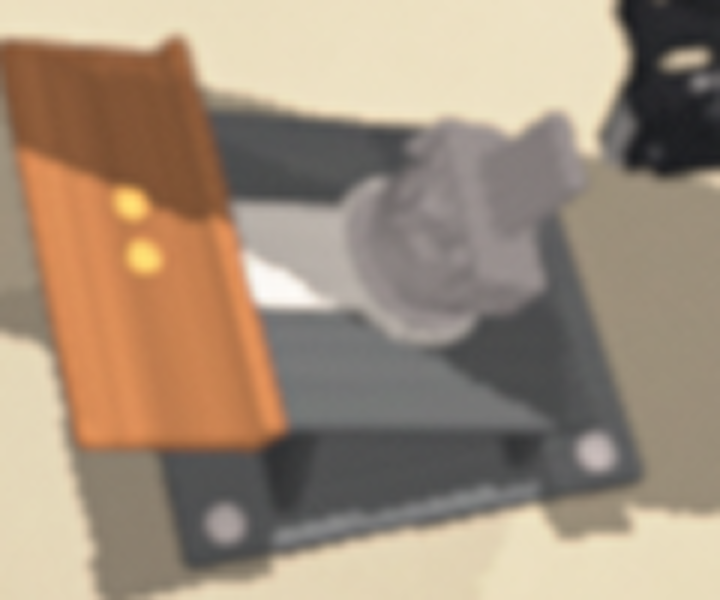

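Run:
```python
from h import *
w=load('wrist32');s=load('scene32');d=load('side32')
fw=lambda x,y:(216+x/6,193+y/6)
th=np.radians(5.2); gy=np.cos(th)*SY+np.sin(th)*SD; gx=np.cross(gy,SZ)
inv=lambda c,X,o,k:((proj(c,X)-np.array(o))*k).round(0)
for h in (0,.003):
  print('h',h)
  for n,(x,y,z) in {'b++':(12,26,5),'b+-':(12,-26,5),'b--':(-12,-26,5),'b-+':(-12,26,5),'t++':(4,12,39),'t+-':(4,-12,39),'t--':(-4,-12,39),'t-+':(-4,12,39)}.items():
    X=T+gx*x/1e3+gy*y/1e3+SZ*(z/1e3+h)
    print(n,'wrist',inv(w,X,(216,193),6),'side',inv(d,X,(119,146),7),'scene',inv(s,X,(275,265),6))
C=np.array([onplane(w,fw(*p),T+.005*SZ,SZ)-T for p in [(155,192),(558,198),(555,380),(148,373)]])
m=C.mean(0);print('centre SD,SY',m@SD*1e3,m@SY*1e3,'len',np.linalg.norm(C[0]-C[1]),np.linalg.norm(C[3]-C[2]),'wid',np.linalg.norm(C[0]-C[3]),np.linalg.norm(C[1]-C[2]))
print('angle',[(ang(C[j]-C[i])+90)%180-90 for i,j in ((1,0),(2,3))])
```

```text
h 0
b++ wrist [156. 202.] side [371. 362.] scene [494. 127.]
b+- wrist [566. 203.] side [274. 311.] scene [536. 291.]
b-- wrist [568. 394.] side [324. 260.] scene [469. 282.]
b-+ wrist [149. 391.] side [422. 309.] scene [429. 116.]
t++ wrist [237. 213.] side [312. 262.] scene [557. 113.]
t+- wrist [456. 214.] side [267. 239.] scene [578. 190.]
t-- wrist [456. 287.] side [284. 222.] scene [556. 187.]
t-+ wrist [235. 286.] side [330. 244.] scene [535. 109.]
h 0.003
b++ wrist [153. 197.] side [367. 356.] scene [500. 123.]
b+- wrist [567. 198.] side [269. 305.] scene [543. 287.]
b-- wrist [570. 392.] side [320. 255.] scene [476. 278.]
b-+ wrist [146. 388.] side [418. 303.] scene [436. 111.]
t++ wrist [234. 208.] side [308. 256.] scene [563. 108.]
t+- wrist [456. 209.] side [262. 233.] scene [585. 185.]
t-- wrist [456. 283.] side [280. 216.] scene [563. 182.]
t-+ wrist [232. 281.] side [326. 238.] scene [541. 104.]
centre SD,SY 1.5229259114286235 0.6395699363481097 len 0.05122511802471162 0.05064743369690065 wid 0.023061010516566678 0.022944344116418644
angle [np.float64(5.877987247163219), np.float64(5.744007968465112)]
```

Run:
```python
from h import *
for n,b,o in (('side32',(150,205,150,190),0),('scene32',(280,335,335,375),0)):
    c=load(n); y0,y1,x0,x1=b; cv2.imwrite('pics/zz_'+n+'.png',cv2.resize(c['color'][y0:y1,x0:x1,::-1],None,fx=12,fy=10.8 if 0 else 12,interpolation=cv2.INTER_CUBIC)[:600,:800])
```

```text
(no output)
```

View pics/zz_side32.png

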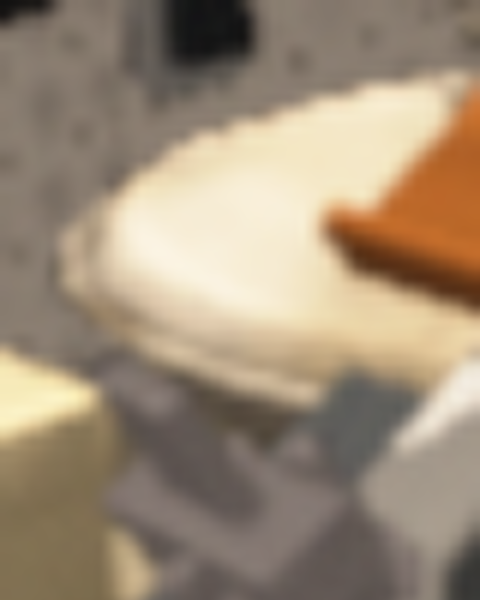

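View pics/zz_scene32.png

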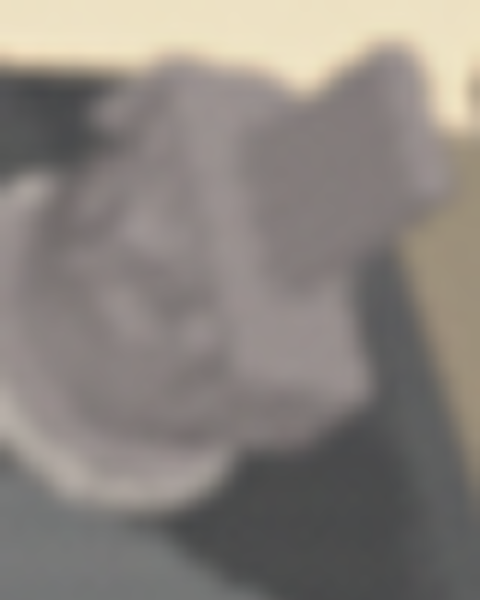

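Run:
```python
from h import *
s=read_state(); print(s['clock'],s['ft_force'])
a=load('scene0')['color'].astype(int); c=eyes.camera('scene'); b=c['color'].astype(int)
for n,(x0,y0,x1,y1) in {'jar':(318,200,340,232),'jigger':(300,138,324,175),'spoon':(168,175,202,222)}.items(): print(n,np.abs(a-b)[y0:y1,x0:x1].mean().round(2))
print(manip.close_job())
```

```text
20.2333 [ 0.08533185 -0.02942189 -0.30794004]
jar 15.56
jigger 17.74
spoon 18.57
the job is handed in; nothing more can be done
None
```

Run:
```python
import cv2,numpy as np
a=cv2.imread('pics/scene0.png')[130:240,160:350];b=cv2.imread('pics/scene32.png')[130:240,160:350]
cv2.imwrite('pics/cmp.png',np.vstack([cv2.resize(a,None,fx=2.7,fy=2.7),cv2.resize(b,None,fx=2.7,fy=2.7)])[:600])
```

```text
(no output)
```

View pics/cmp.png

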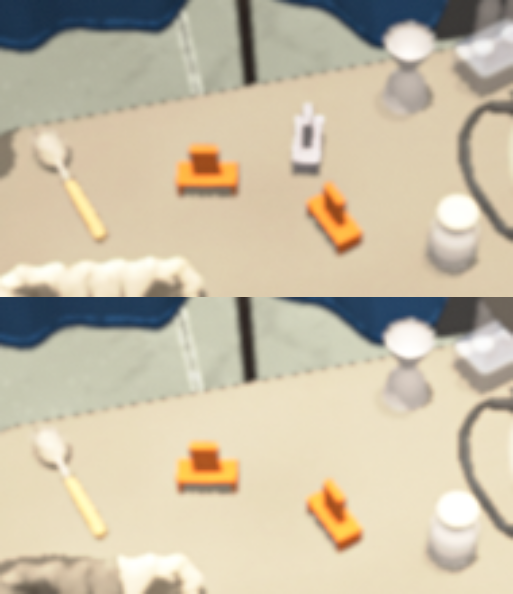

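The nut is tight and lined up, the steel clip is seated on it, and the job was handed in at about 20 s of the 50 s allowed. No verdict was reported.

**What I did:** I turned the nut clockwise in three grips, about 76° in all, to the first line-up after tight. The tool can only point straight down, so I pushed the gripped clip against the back edge of the ledge. That tilted it about 29° between the pads. I then slid it down along the stud until the nut pushed back with about 15 N, let go and backed away.

**Last checks:**
- **Nut:** after letting go of it, I measured the slots at 6.1° and the groove at about 4.6–5.3°, so they agree to about 1.5° (limit 6.9°). I did not measure the nut's tightness directly; I took it from the 76° turned. Once the clip covered the nut I could not measure the slots again.
- **Clip:** the bridge centre is about 1.7 mm off the stud axis and the blade is at 5.8°. Its height matches fully home to about 1 mm, and the bridge is square to within about 1°.
- **Robot and loose goods:** the wrist force reads about zero, and the tool is about 95 mm above the nut. In the before and after pictures the jar, jigger, spoon and orange clips have not moved.

**What disagreed:**
- The pictures show the stud leaning away from the robot (+x), not to its left.
- The nut slipped 10–15° in the jaws on the tilted flats, so I went by its angle in the camera images rather than by the tool's turn.
- The tab slid about 9 mm across the pads while tilting, and I allowed for this when placing the clip.
- A plain pixel-difference check on the loose goods came out high, because the lighting and shadows had changed. I relied on comparing the pictures by eye, after handing in.

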